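Snap the battery cover onto the cup dispenser

ROBOT

A 6-joint arm with a two-finger parallel gripper is mounted at the origin on the work surface. World frame = base frame: x ahead of the robot, y to its left, z up, the work surface at z = 0. Lengths are in mm, angles in degrees, forces in N, time in s.
With the tool pointing down it reaches from about 350 to 850 mm from the base axis. Payload 8.1 kg.
Tool frame: the origin (TCP) lies on the centre line of the jaws, within the pads' length; the fingertips stand 8 mm ahead of it and the grasp point (between the pads) lies 11 mm behind it; x points along the fingers, z is the direction in which the jaws open and shut, and the axes are right-handed (so a half turn about x gives the same grasp; the last joint's range is limited). The gripper opens to 85 mm and grips with 20 to 120 N. Pads are 22 mm wide; open, the fingers measure 114 mm over their backs; the gripper's body (76 mm by 85 mm) begins 54 mm behind the grasp point. The pads swing forward as they close: fully open they stand 13 mm farther back than shut.
Start: joints at [-77.086, 7.471, 85.268, -0, 87.261, -4.893], TCP at [183.512, -571.252, 239.292] pointing down, gripper open.
Joint ranges: [-169.43, 169.43], [-51.17, 129.36], [1.28, 143.12], [-76.62, 256.62], [0, 156.53], [-152.29, 152.29]. Speed limits (degrees/s): [136.94, 136.94, 159.86, 180, 180, 180].

INTERFACE

Orientations are given as [roll, pitch, yaw] about the fixed x, y, z axes, in that order (R = Rz(yaw) Ry(pitch) Rx(roll)).
In Python, from bench import r, vision, order gives the robot as it stands. The module is installed in compiled form; this text tells all that it offers.
- The arm moves only by the shell command python3 -m jog 'ROWS' [FORCE]. ROWS is JSON, a list of rows, each a list of 3 entries, a list of its own where there are three numbers: the shift along the world's x, y, z in m, then the turn, a rotation vector about the world's x, y, z in rad, then the opening, from -1 (shut) to 1 (fully open). A call has 1 to 5 rows; each row is the pose to reach, as a shift and turn from the pose commanded when the call began; what a row does not reach only later rows make up. A row lasts 1/12 s, in which the tool goes at most 41.7 mm and 7.16 degrees, less where a joint would pass 70% of its speed; a pose out of reach is approached as far as the arm can. A call with a gripper value outside its range is refused whole. The fingers move at their own pace and stop on an object; FORCE is the grip in N (left out, the last holds). Time passes only in rows, so rows that repeat a pose let the fingers close. It gives the time, the measured TCP pose, the force and the opening at its end, in the units of the state.
- r.sense(): the state, without advancing time (a new reading comes with each control period).
- vision.snapshot(name): name is "scene" or "top" or "wrist"; returns the picture (384x512x3 uint8, red, green, blue); there is no depth.
- vision.camera_model(name): a dict with "fov_y" (degrees; the focal length in pixels is half the picture's height over the tangent of half this angle, whatever the lens; pixels are square), "cx", "cy" (the principal point, pixels), "D" ([k1, k2, p1, p2, k3] as OpenCV has them; the pictures are not rectified), "world_to_cam" (4x4, takes a point from world to camera coordinates). Camera axes: x right, y down, z forward; pixel columns grow to the right and rows downward; lengths in mm; the calibration is good to about 2 mm. A picture is of the moment at which its call begins: read the wrist's pose just before it. camera_model takes no time and is no camera call; for the wrist camera it gives the pose at the moment of the call.
- order.hand_in(): hands the job in, once; it reports no verdict.
The state is a dict: "time": time; "joint_pos": joint angles; "qd": joint speeds; "joint_efforts": joint torques, N m; "tool_pos": TCP position; "tcp_rot": TCP orientation; "ft_force": force on the tool from outside, world axes, zero at the start; "wrist_torque": the same for the moment, N m; "finger_gap": finger opening in mm.
Only numpy, scipy, OpenCV 4.12 (cv2) and the standard library are available. Lean on these libraries where they do the work, as an engineer would, in place of code of your own. Each camera call takes 0.05 s, during which the arm holds its last target.

TASK

The cup dispenser has fresh batteries: pick its blue battery cover off the rack, lay it over the open battery box, and press it down corner by corner until all four clips have clicked and it sits flush, fully home all round. Press gently, feeling for each click as the sprung box bottoms out, and do not force the whole cover down at once: a heavy push cracks the box. Leave the ladle, the warmer, the cups and the spice jar where they are.

Things in the scene. Friction and masses are not known exactly. Their poses are not given: they have to be found in the camera images.
- battery_box: White battery box of the cup dispenser, 104 mm (x) by 136 mm (y) by 60 mm high; origin under its centre, z up. Open pocket in its top, 81 by 110 mm, two cells on its floor. It rides on a soft sprung mount: pressed, it first sinks straight down by an unknown 0 to 18 mm, other each time, at under 7 N, onto a hard stop; only then do the clips give. Let go, it rises again.
- rim (a point): Centre of the pocket's mouth, level with the box's flat rim, 60 mm above the box's origin. Four sprung clips stick into the pocket from its two y sides at x = +-32 mm, 9.5 mm below the rim. Laid in, the cover rests on them, underside 7 to 8 mm above the rim. A corner takes 8 to 15 N to push down, the last two up to 22 N; about 2 mm before home its clip snaps over and holds. Over about 35 N cracks the box.
- tube_top (a point): Top of the green cups in the dispenser's white cup tube, about 350 mm above the rack. The tube is 88 mm across and stands upright on the +y side of the battery box, its axis at y = +210 mm, x = 0 of the box, clamped to a galvanised upright about as tall behind it. It is fixed. Keep clear of it.
- cover: Blue battery cover, loose, 70 to 120 g, standing right side up on its four hooked legs. Plate 92 mm (x) by 120 mm (y), from z = 20 to 24 mm; origin under its centre at the leg tips. It fits with its axes along the battery box's, either way round (half a turn). Home, its origin lies 40 mm above the box's. The plate flexes a little in twist, so that one corner can be pushed down at a time.
- rib (a point): Centre of the top of the cover's grip rib, 42 mm above the cover's origin. The rib is 44 mm long along the cover's x, 12 mm thick along y, 18 mm tall (z = 24 to 42 mm). The cover's legs are 10 mm (x) by 3 mm at x = +-32, y = +-45 mm, their hooks point outwards along y to +-50 mm and are bevelled below to centre themselves; laid in, they have 3.5 mm play either way in x and about 5 mm in y.
- corner_a (a point): round white press mark, 16 mm across, on the top face of the battery cover straight above one of its four hooked legs (cover x = +32, y = -45, z = 24 mm). Home, it is 64 mm above the box's origin.
- corner_b (a point): round white press mark, 16 mm across, on the top face of the battery cover straight above one of its four hooked legs (cover x = -32, y = -45, z = 24 mm). Home at the same height.
- corner_c (a point): round white press mark, 16 mm across, on the top face of the battery cover straight above one of its four hooked legs (cover x = +32, y = +45, z = 24 mm). Home at the same height.
- corner_d (a point): round white press mark, 16 mm across, on the top face of the battery cover straight above one of its four hooked legs (cover x = -32, y = +45, z = 24 mm). Home at the same height.
- warmer: Round terracotta tortilla warmer with lid, 224 mm across, 120 mm tall; origin under its centre. Leave alone.
- ladle: Stainless steel ladle lying on the rack; origin under the centre of its bowl (88 mm across, 32 mm tall), handle 9 mm thick reaching 270 mm along its +x. Leave alone.
- cup1: Green cup, 74 mm across, 85 mm tall, origin under its centre. Leave alone.
- cup2: Another such green cup. Leave alone.
- spice_jar: Spice jar with red cap, 54 mm across, 100 mm tall, origin under its centre. Leave alone.
Things that resemble listed ones, but are neither listed nor needed, are in the scene too. Of the things that look like the cover, take the one that is farthest to the robot's right at the start.

How it is judged (in metres and radians):
On the way:
1. at least one corner of the cover is clicked home while another corner is still up (not all pushed home at once) (((z of corner_a in the frame of battery_box between 0.061 and 0.0657 m and horizontal distance between cover and battery_box below 0.012 m and z of corner_b in the frame of battery_box above 0.0675 m) or (z of corner_a in the frame of battery_box between 0.061 and 0.0657 m and horizontal distance between cover and battery_box below 0.012 m and z of corner_c in the frame of battery_box above 0.0675 m) or (z of corner_a in the frame of battery_box between 0.061 and 0.0657 m and horizontal distance between cover and battery_box below 0.012 m and z of corner_d in the frame of battery_box above 0.0675 m) or (z of corner_b in the frame of battery_box between 0.061 and 0.0657 m and horizontal distance between cover and battery_box below 0.012 m and z of corner_a in the frame of battery_box above 0.0675 m) or (z of corner_b in the frame of battery_box between 0.061 and 0.0657 m and horizontal distance between cover and battery_box below 0.012 m and z of corner_c in the frame of battery_box above 0.0675 m) or (z of corner_b in the frame of battery_box between 0.061 and 0.0657 m and horizontal distance between cover and battery_box below 0.012 m and z of corner_d in the frame of battery_box above 0.0675 m) or (z of corner_c in the frame of battery_box between 0.061 and 0.0657 m and horizontal distance between cover and battery_box below 0.012 m and z of corner_a in the frame of battery_box above 0.0675 m) or (z of corner_c in the frame of battery_box between 0.061 and 0.0657 m and horizontal distance between cover and battery_box below 0.012 m and z of corner_b in the frame of battery_box above 0.0675 m) or (z of corner_c in the frame of battery_box between 0.061 and 0.0657 m and horizontal distance between cover and battery_box below 0.012 m and z of corner_d in the frame of battery_box above 0.0675 m) or (z of corner_d in the frame of battery_box between 0.061 and 0.0657 m and horizontal distance between cover and battery_box below 0.012 m and z of corner_a in the frame of battery_box above 0.0675 m) or (z of corner_d in the frame of battery_box between 0.061 and 0.0657 m and horizontal distance between cover and battery_box below 0.012 m and z of corner_b in the frame of battery_box above 0.0675 m) or (z of corner_d in the frame of battery_box between 0.061 and 0.0657 m and horizontal distance between cover and battery_box below 0.012 m and z of corner_c in the frame of battery_box above 0.0675 m))), for 0.2 s.
At the end, for the whole second after the job is handed in: All four corners of the cover are home in the battery box (each press mark at most 1.7 mm above its home height of 64 mm over the box's origin), the cover lies level, right side up, centred within 8 mm and at rest (z of corner_a in the frame of battery_box between 0.061 and 0.0657 m and z of corner_b in the frame of battery_box between 0.061 and 0.0657 m and z of corner_c in the frame of battery_box between 0.061 and 0.0657 m and z of corner_d in the frame of battery_box between 0.061 and 0.0657 m and angle between cover's own z axis and vertical below 0.06 rad and horizontal distance between cover and battery_box below 0.008 m and linear speed of cover below 0.02 m/s); the robot touches nothing.
It fails at once if the cover is forced too hard onto the battery box: contact forces between them, the squeeze of the clips included, add up to over 60 N (cracked) (contact force between cover and battery_box above 60 N).
It fails at once if a bystander (warmer, ladle, cup or spice jar) is moved by more than 30 mm (distance of any of warmer, ladle, cup1, cup2, spice_jar from where it was at the start of the episode above 0.03 m).
It also fails if it takes over 56 s, if anything falls off the work surface, if the arm or the gripper's body presses on something with over 40 N, if the wrist force passes 120 N, or if a joint passes its speed limit or range.

## Working session

There is one attempt and no reset: what is moved stays moved. The work goes in short steps, Python scripts to look and compute and a shell command to move; the robot and the scene stay as the last step left them, time stands still between calls to the robot, and variables do not carry over. Pictures are saved under pics/ and viewed, and the job is handed in when it is done.

```bash
mkdir -p pics; ls; python3 - <<'E'
from bench import r,vision
import cv2
print(r.sense())
for n in ["scene","top","wrist"]:
    im=vision.snapshot(n); cv2.imwrite(f"pics/{n}0.png",im[:,:,::-1]); m=vision.camera_model(n); print(n,m["fov_y"],m["cx"],m["cy"],m["D"],m["world_to_cam"].round(3).tolist() if hasattr(m["world_to_cam"],'round') else m["world_to_cam"])
E
```

```text
pics
{'time': 0.0, 'joint_pos': array([-7.70861896e+01,  7.51696752e+00,  8.53312263e+01, -1.33544892e-03,
        8.72621193e+01, -4.89249315e+00]), 'qd': array([-0.02324823,  0.06159901, -0.0397996 ,  0.00905535, -0.15012123,
       -0.04807785]), 'joint_efforts': array([-1.77616850e-03, -5.69403255e+01, -5.00556242e+01, -4.39940886e-04,
        1.47786172e-02,  5.89993078e-05]), 'tool_pos': array([ 183.37429302, -570.70739845,  238.20638713]), 'tcp_rot': array([175.80023858,  89.88967883, 103.6066072 ]), 'ft_force': array([ 0.03868635, -0.09973212,  0.4881163 ]), 'wrist_torque': array([-0.01666197, -0.00838859, -0.03258153]), 'finger_gap': 85.79478404486868}
scene 55.09670082346823 257.945629493723 192.32838116546768 [-0.03295624  0.          0.          0.          0.        ] [[-0.336, 0.942, -0.018, 141.532], [0.693, 0.234, -0.682, -249.932], [-0.638, -0.242, -0.731, 1835.807], [0.0, 0.0, 0.0, 1.0]]
top 55.366357820531064 250.92891399110368 194.80065910457392 [-0.08632289  0.          0.          0.          0.        ] [[-0.008, -1.0, -0.001, 74.452], [-0.98, 0.008, -0.198, 563.299], [0.198, -0.001, -0.98, 1414.744], [0.0, 0.0, 0.0, 1.0]]
wrist 68.8929185342445 251.683059104033 198.45373359374014 [-0.06606982  0.          0.          0.          0.        ] [[0.306, -0.952, -0.002, -598.261], [-0.904, -0.291, 0.313, -39.959], [-0.299, -0.094, -0.95, 381.187], [0.0, 0.0, 0.0, 1.0]]
```

View pics/scene0.png

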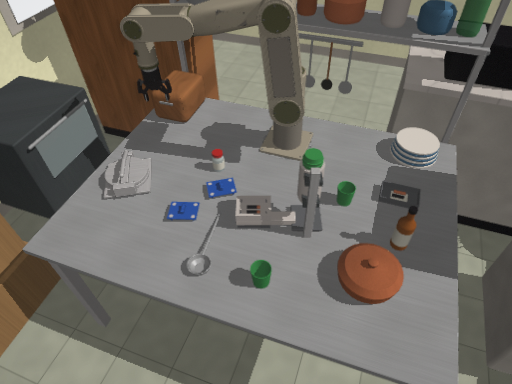

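View pics/top0.png

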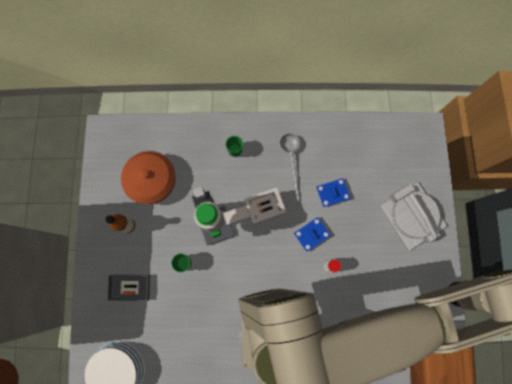

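View pics/wrist0.png

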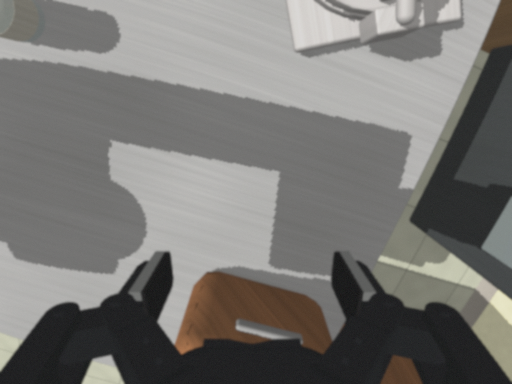

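The top view shows two blue covers, at (335,192) and (313,234). The first looks farther right (-y). The open white box is at about (264,205) and the cup tube at (207,214). Next I'll measure them.

```bash
cat > h.py <<'E'
import numpy as np,cv2
from bench import r,vision
def ray(m,uv):
    f=192/np.tan(np.radians(m["fov_y"]/2)); K=np.array([[f,0,m["cx"]],[0,f,m["cy"]],[0,0,1]])
    p=cv2.undistortPoints(np.array(uv,float).reshape(-1,1,2),K,np.array(m["D"],float)).reshape(-1,2)
    T=np.array(m["world_to_cam"]);R=T[:3,:3];t=T[:3,3]
    d=np.c_[p,np.ones(len(p))]@R
    return -R.T@t,d
def onz(m,uv,z):
    c,d=ray(m,uv); return c+d*((z-c[2])/d[:,2])[:,None]
def proj(m,P):
    f=192/np.tan(np.radians(m["fov_y"]/2)); K=np.array([[f,0,m["cx"]],[0,f,m["cy"]],[0,0,1]])
    T=np.array(m["world_to_cam"]);
    return cv2.projectPoints(np.array(P,float).reshape(-1,1,3),cv2.Rodrigues(T[:3,:3])[0],T[:3,3],K,np.array(m["D"],float))[0].reshape(-1,2)
def blobs(mask,amin):
    n,l,s,c=cv2.connectedComponentsWithStats(mask.astype(np.uint8))
    return [(l==i,s[i],c[i]) for i in range(1,n) if s[i][4]>=amin]
E
python3 - <<'E'
from h import *
for n in ["top","scene"]:
    im=cv2.imread(f"pics/{n}0.png"); m=vision.camera_model(n)
    h=cv2.cvtColor(im,cv2.COLOR_BGR2HSV)
    mk=(h[...,0]>105)&(h[...,0]<128)&(h[...,1]>150)&(h[...,2]>80)
    for b,s,c in blobs(cv2.morphologyEx(mk.astype(np.uint8),cv2.MORPH_CLOSE,np.ones((5,5))),60):
        cn=cv2.findContours(b.astype(np.uint8),0,1)[0][0]
        P=onz(m,cn.reshape(-1,2),24)[:,:2].astype(np.float32)
        print(n,s,c,onz(m,[c],24),cv2.minAreaRect(P))
im=cv2.imread("pics/top0.png")[120:300,180:380]; cv2.imwrite("pics/topz.png",cv2.resize(im,None,fx=4,fy=4,interpolation=cv2.INTER_CUBIC)[:600])
im=cv2.imread("pics/scene0.png")[140:260,150:350]; cv2.imwrite("pics/scenez.png",cv2.resize(im,None,fx=4,fy=4,interpolation=cv2.INTER_CUBIC))
E
```

```text
top [317 180  33  25 531] [333.4613936 192.2165725] [[ 578.52239762 -271.27769802   24.        ]] ((579.2853393554688, -270.4352722167969), (88.09733581542969, 117.26103973388672), 17.772775650024414)
top [298 218  32  31 568] [312.7693662  233.72007042] [[ 408.11571479 -178.42356898   24.        ]] ((407.29229736328125, -176.03591918945312), (88.38082885742188, 116.47870635986328), 33.964359283447266)
scene [207 178  29  19 397] [220.62972292 187.19899244] [[ 411.43255317 -175.10971179   24.        ]] ((410.08380126953125, -175.1945037841797), (90.1530532836914, 114.70500183105469), 32.815284729003906)
scene [167 202  32  18 467] [182.77301927 210.25695931] [[ 582.2916229  -270.45127559   24.        ]] ((581.1138305664062, -270.3857727050781), (89.40818786621094, 116.38035583496094), 15.985617637634277)
```

View pics/topz.png

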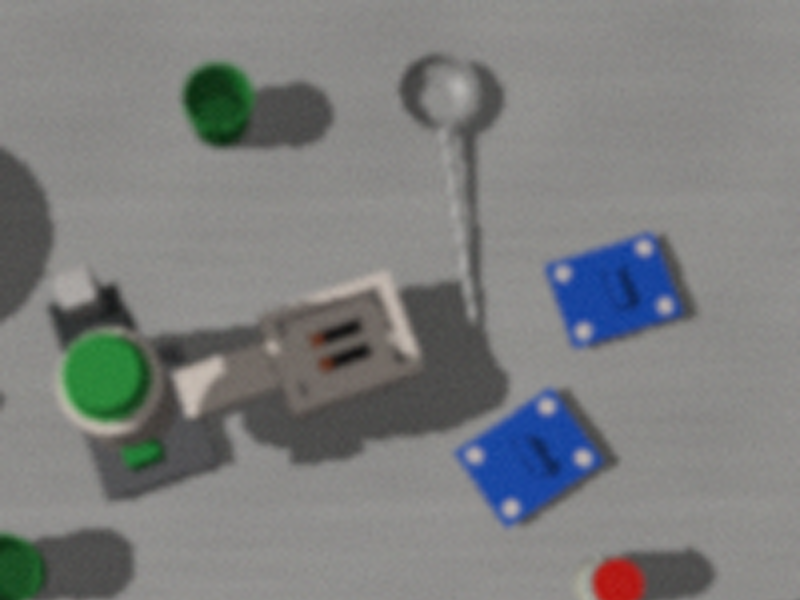

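View pics/scenez.png

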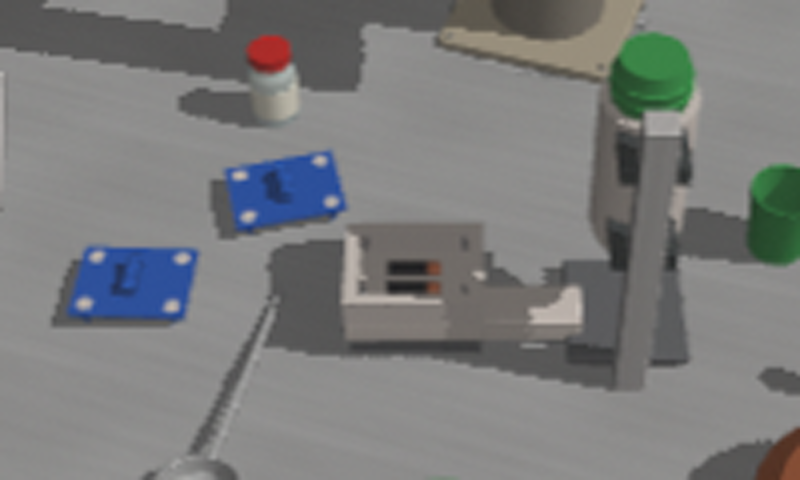

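```bash
python3 - <<'E'
from h import *
mt=vision.camera_model("top");ms=vision.camera_model("scene")
T=np.array([(388,272),(422,357),(297,413),(262,315)])/4+[180,120]-0.4
S=np.array([(342,298),(345,228),(483,223),(485,303)])/4+[150,140]-0.4
ct,dt=ray(mt,T);cs,ds=ray(ms,S)
for a,b in zip(dt,ds):
    A=np.c_[a,-b]; k=np.linalg.lstsq(A,cs-ct,rcond=None)[0]
    p,q=ct+a*k[0],cs+b*k[1]; print(((p+q)/2).round(1),np.linalg.norm(p-q).round(1))
for z in (60,70,80,90): 
  P=onz(mt,T,z);print(z,P[:,:2].round(1).tolist(),np.linalg.norm(np.diff(P,axis=0),axis=1).round(1),P.mean(0).round(1))
  P=onz(ms,S,z);print(' s',P[:,:2].round(1).tolist(),np.linalg.norm(np.diff(P,axis=0),axis=1).round(1),P.mean(0).round(1))
E
```

```text
[584.4 -31.7  94.6] 1.2
[499.6 -62.9  94.4] 1.1
[445.8  61.3  89.9] 3.6
[542.7  95.   89. ] 4.3
60 [[591.9, -33.7], [505.0, -65.6], [450.0, 59.3], [548.8, 93.4]] [ 92.6 136.5 104.5] [523.9  13.3  60. ]
 s [[558.6, -45.1], [471.2, -77.2], [419.3, 54.6], [519.4, 89.8]] [ 93.1 141.7 106.1] [492.2   5.5  60. ]
70 [[589.6, -32.9], [503.4, -64.7], [448.8, 59.4], [546.9, 93.2]] [ 92.  135.6 103.8] [522.2  13.8  70. ]
 s [[566.1, -41.4], [479.5, -73.2], [428.0, 57.4], [527.2, 92.3]] [ 92.3 140.4 105.2] [500.2   8.8  70. ]
80 [[587.4, -32.2], [501.7, -63.7], [447.5, 59.5], [545.0, 93.1]] [ 91.3 134.6 103.1] [520.4  14.2  80. ]
 s [[573.6, -37.7], [487.8, -69.2], [436.8, 60.2], [535.1, 94.8]] [ 91.4 139.1 104.2] [508.3  12.   80. ]
90 [[585.2, -31.5], [500.1, -62.8], [446.3, 59.6], [543.1, 92.9]] [ 90.7 133.7 102.3] [518.7  14.6  90. ]
 s [[581.1, -34.0], [496.0, -65.2], [445.5, 63.1], [542.9, 97.3]] [ 90.6 137.9 103.3] [516.4  15.3  90. ]
```

```bash
cat >> h.py <<'E'
from scipy.spatial.transform import Rotation as Ro
def toolR(s=None):
    s=s or r.sense(); return Ro.from_euler('xyz',s["tcp_rot"],degrees=True)
def need(yaw_deg,s=None):
    """rotvec (world) taking the tool to pointing straight down with z axis along given heading (mod 180, nearest)"""
    R=toolR(s); zz=R.as_matrix()[:,2]; cur=np.degrees(np.arctan2(zz[1],zz[0]))
    d=(yaw_deg-cur+90)%180-90; t=np.radians(cur+d)
    x=np.array([0,0,-1.]);z=np.array([np.cos(t),np.sin(t),0]);y=np.cross(z,x)
    return cur,d,(Ro.from_matrix(np.c_[x,y,z])*R.inv()).as_rotvec()
E
python3 - <<'E'
from h import *
print(toolR().as_matrix().round(3)); print(need(107)); print(r.sense()["tool_pos"])
m=vision.camera_model("wrist");T=np.array(m["world_to_cam"]);print(-T[:3,:3].T@T[:3,3], T[2,:3])
E
```

```text
[[-0.     0.952  0.306]
 [ 0.001  0.306 -0.952]
 [-1.     0.    -0.001]]
(np.float64(-72.19155170984685), np.float64(-0.8084482901531373), array([-0.00145196, -0.0003187 , -0.01410999]))
[ 183.41660751 -570.84266547  238.44149608]
[ 260.63468457 -545.48608336  373.27072496] [-0.2987098  -0.09380686 -0.94972245]
```

```bash
python3 -m jog '[[[0.397,0.301,0],[0,0,0],-0.2],[[0.397,0.301,0],[0,0,0],-0.2],[[0.397,0.301,0],[0,0,0],-0.2],[[0.397,0.301,0],[0,0,0],-0.2],[[0.397,0.301,0],[0,0,0],-0.2]]'
```

```text
time: 0.57
tool_pos: [350.6, -443.9, 239.0]
tcp_rot: [-171.7, 90.0, 116.1]
ft_force: [0.5, -0.4, -0.1]
finger_gap: 34.3
```

```bash
python3 -m jog '[[[0.23,0.174,0],[0,0,0],-0.2],[[0.23,0.174,0],[0,0,0],-0.2],[[0.23,0.174,0],[0,0,0],-0.2],[[0.23,0.174,0],[0,0,0],-0.2],[[0.23,0.174,0],[0,0,0],-0.2]]'; python3 -m jog '[[[0.055,0.045,0],[0,0,0],-0.2],[[0.055,0.045,0],[0,0,0],-0.2],[[0.055,0.045,0],[0,0,0],-0.2]]'; python3 - <<'E'
from h import *
print(r.sense()["tool_pos"],toolR().as_matrix().round(3).tolist())
m=vision.camera_model("wrist"); im=vision.snapshot("wrist")[:,:,::-1]; cv2.imwrite("pics/w1.png",im)
import pickle; pickle.dump(m,open("pics/w1.pkl","wb"))
E
```

```text
time: 0.98
tool_pos: [516.9, -318.0, 239.0]
tcp_rot: [-130.4, 90.0, 157.4]
ft_force: [0.6, -0.2, -0.0]
finger_gap: 34.1
time: 1.23
tool_pos: [574.3, -269.9, 238.5]
tcp_rot: [143.7, 89.9, 71.8]
ft_force: [0.9, -0.2, 0.1]
finger_gap: 34.0
[ 574.27522534 -269.86677599  238.52288327] [[0.001, 0.95, 0.311], [0.002, 0.311, -0.95], [-1.0, 0.001, -0.002]]
```

View pics/w1.png

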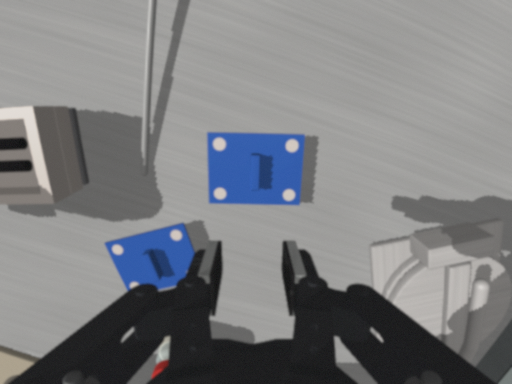

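```bash
cat >> h.py <<'E'
def marks(im,m,z,rough):
    """white marks inside blue cover nearest rough world xy; returns world pts"""
    h=cv2.cvtColor(im,cv2.COLOR_BGR2HSV)
    blue=((h[...,0]>105)&(h[...,0]<128)&(h[...,1]>130)&(h[...,2]>40)).astype(np.uint8)
    bs=blobs(cv2.morphologyEx(blue,cv2.MORPH_CLOSE,np.ones((15,15))),300)
    b=min(bs,key=lambda q:np.linalg.norm(onz(m,[q[2]],z)[0,:2]-rough))
    cn=max(cv2.findContours(b[0].astype(np.uint8),0,1)[0],key=cv2.contourArea)
    box=np.zeros_like(blue); cv2.fillPoly(box,[cv2.convexHull(cn)],1); 
    box=cv2.erode(box,np.ones((3,3)))
    w=(box>0)&(h[...,1]<110)&(h[...,2]>120)
    out=[(q[2],q[1][4]) for q in blobs(w,15)]
    return b,np.array([o[0] for o in out]),[o[1] for o in out]
E
python3 - <<'E'
from h import *
import pickle
m=pickle.load(open("pics/w1.pkl","rb")); im=cv2.imread("pics/w1.png")
b,uv,a=marks(im,m,24,np.array([580,-270])); print(uv.round(1).tolist(),a)
P=onz(m,uv,24)[:,:2]; print(P.round(1),P.mean(0))
D=np.linalg.norm(P[:,None]-P[None],axis=2); print(D.round(1))
E
```

```text
[[219.0, 143.7], [291.5, 145.2], [219.6, 193.0], [288.5, 194.5]] [np.int32(170), np.int32(169), np.int32(150), np.int32(147)]
[[ 597.2 -218.3]
 [ 623.4 -304.4]
 [ 536.  -236.9]
 [ 562.1 -323.2]] [ 579.68141561 -270.69847554]
[[  0.   90.   64.  110.6]
 [ 90.    0.  110.4  64. ]
 [ 64.  110.4   0.   90.2]
 [110.6  64.   90.2   0. ]]
```

```bash
python3 -m jog '[[[0,0,-0.03],[0,0,-0.022],-0.3]]'; python3 - <<'E'
from h import *
print(need(106.85))
E
```

```text
time: 1.37
tool_pos: [574.0, -275.8, 215.7]
tcp_rot: [40.8, 89.4, -32.5]
ft_force: [0.9, -0.3, 1.7]
finger_gap: 29.8
(np.float64(-73.32670400764036), np.float64(0.1767040076403532), array([0.005559  , 0.00873969, 0.00305751]))
```

```bash
python3 -m jog '[[[0,0,-0.05],[0,0,0],-0.3],[[0,0,-0.05],[0,0,0],-0.3],[[0,0,-0.05],[0,0,0],-0.3]]'; python3 - <<'E'
from h import *
print(need(106.85))
E
```

```text
time: 1.62
tool_pos: [567.2, -273.7, 154.4]
tcp_rot: [-135.6, 89.5, 150.9]
ft_force: [-0.7, 0.0, 1.1]
finger_gap: 29.8
(np.float64(-73.49648657416424), np.float64(0.34648657416425976), array([-0.00453863, -0.00822713,  0.00602522]))
```

```bash
python3 -m jog '[[[0,0,0],[0,0,0],-0.3],[[0,0,0],[0,0,0],-0.3]]'; python3 - <<'E'
from h import *
print(need(106.85), r.sense()["qd"].round(2))
E
```

```text
time: 1.78
tool_pos: [571.5, -275.8, 162.0]
tcp_rot: [42.4, 89.8, -31.0]
ft_force: [0.9, -0.7, 0.6]
finger_gap: 29.6
(np.float64(-73.49013959479842), np.float64(0.3401395947984156), array([0.00165902, 0.00277468, 0.00593395])) [ 0.11 -0.72 -0.89  0.04 -0.34  0.03]
```

```bash
python3 -m jog '[[[0.008,0.005,-0.03],[0,0,0.006],-0.3],[[0.008,0.005,-0.06],[0,0,0.006],-0.3],[[0.008,0.005,-0.09],[0,0,0.006],-0.3],[[0.008,0.005,-0.09],[0,0,0.006],-0.3],[[0.008,0.005,-0.09],[0,0,0.006],-0.3]]'; python3 - <<'E'
from h import *
print(need(106.85), r.sense()["qd"].round(2))
E
```

```text
time: 2.2
tool_pos: [578.3, -269.7, 69.8]
tcp_rot: [-135.6, 89.9, 151.3]
ft_force: [-0.5, -0.1, 0.5]
finger_gap: 30.1
(np.float64(-73.11576444222125), np.float64(-0.03423555777874299), array([-0.00071435, -0.00130344, -0.00059808])) [-0.04 -2.32 -2.74 -0.02  0.34  0.03]
```

```bash
python3 -m jog '[[[0.001,-0.001,-0.018],[0,0,0],-0.3],[[0.001,-0.001,-0.034],[0,0,0],-0.3],[[0.001,-0.001,-0.034],[0,0,0],-0.3],[[0.001,-0.001,-0.034],[0,0,0],-0.3]]' 40; python3 - <<'E'
from h import *
s=r.sense();print(s["tool_pos"],s["ft_force"])
cv2.imwrite("pics/w2.png",vision.snapshot("wrist")[:,:,::-1])
E
```

```text
time: 2.53
tool_pos: [580.7, -271.4, 37.9]
tcp_rot: [43.8, 89.9, -29.3]
ft_force: [0.3, 0.8, 0.8]
finger_gap: 29.8
[ 580.74365168 -271.44138381   37.87692962] [0.33729293 0.7548629  0.76485496]
```

View pics/w2.png

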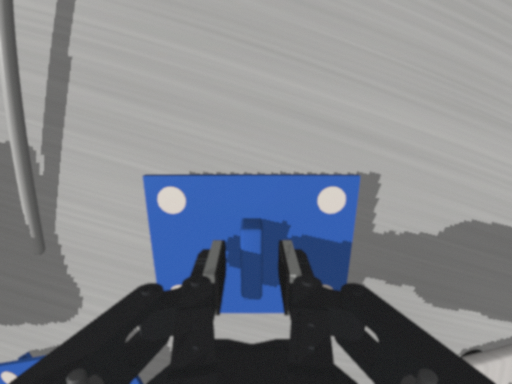

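The fingers straddle the rib: its top is at (252,258) and the fingers are at x≈210 and 295. They're aligned, so I'll close.

```bash
python3 -m jog '[[[0,0,-0.002],[0,0,0],-1],[[0,0,-0.002],[0,0,0],-1],[[0,0,-0.002],[0,0,0],-1],[[0,0,-0.002],[0,0,0],-1],[[0,0,-0.002],[0,0,0],-1]]' 40; python3 -m jog '[[[0,0,0.02],[0,0,0],-1],[[0,0,0.04],[0,0,0],-1],[[0,0,0.04],[0,0,0],-1]]';
```

```text
time: 3.0
tool_pos: [581.2, -271.7, 35.7]
tcp_rot: [40.5, 89.8, -32.6]
ft_force: [0.1, -0.8, 6.2]
finger_gap: 10.8
time: 3.25
tool_pos: [582.2, -272.1, 78.4]
tcp_rot: [44.1, 89.6, -29.0]
ft_force: [1.3, -0.6, 0.3]
finger_gap: 10.6
```

```bash
python3 -m jog '[[[0,0,0.04],[0,0,0.01],-1],[[-0.01,0.015,0.08],[0,0,0.03],-1],[[-0.03,0.045,0.11],[0,0,0.06],-1],[[-0.05,0.075,0.14],[0,0,0.06],-1],[[-0.065,0.105,0.17],[0,0,0.06],-1]]'; python3 -m jog '[[[-0.02,0.04,0.03],[0,0,0],-1],[[-0.02,0.05,0.035],[0,0,0],-1],[[-0.02,0.05,0.035],[0,0,0],-1],[[-0.02,0.05,0.035],[0,0,0],-1],[[-0.02,0.05,0.035],[0,0,0],-1]]' ; python3 - <<'E'
from h import *
print(r.sense()["tool_pos"],r.sense()["qd"].round(1),need(110))
m=vision.camera_model("wrist"); im=vision.snapshot("wrist")[:,:,::-1]; cv2.imwrite("pics/w3.png",im)
import pickle; pickle.dump(m,open("pics/w3.pkl","wb"))
E
```

```text
time: 3.67
tool_pos: [519.0, -175.4, 233.7]
tcp_rot: [-126.4, 90.0, 163.9]
ft_force: [1.6, 0.3, -1.7]
finger_gap: 10.7
time: 4.08
tool_pos: [500.1, -126.3, 267.2]
tcp_rot: [-90.5, 90.0, -160.2]
ft_force: [-0.6, -0.2, -1.5]
finger_gap: 10.7
[ 500.12758092 -126.31321394  267.20226139] [-1.   1.3  0.3 -0.1  0.  -0. ] (np.float64(-69.65527870397975), np.float64(-0.34472129602022505), array([ 0.00018763, -0.00052542, -0.00601652]))
```

View pics/w3.png

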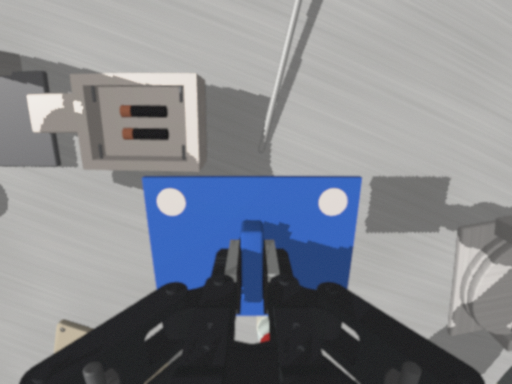

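```bash
python3 - <<'E'
import cv2
im=cv2.imread("pics/w3.png")[60:185,60:220]; cv2.imwrite("pics/w3z.png",cv2.resize(im,None,fx=4.8,fy=4.8,interpolation=cv2.INTER_CUBIC))
E
```

```text
(no output)
```

View pics/w3z.png

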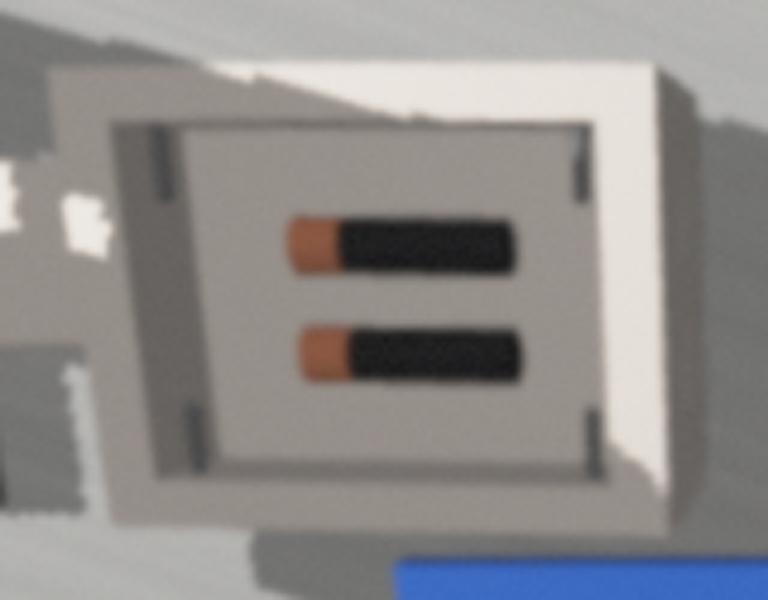

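```bash
python3 - <<'E'
from h import *
import pickle
m=pickle.load(open("pics/w3.pkl","rb"))
O=np.array([(48,65),(657,63),(668,535),(112,525)])/4.8+[60,60]-.4
I=np.array([(112,124),(592,124),(605,480),(158,478)])/4.8+[60,60]-.4
for z in (60,70,80,90,95,100):
  for Q in (O,I):
    P=onz(m,Q,z)[:,:2]; L=np.linalg.norm(P-np.roll(P,-1,0),axis=1)
    y=(P[0]+P[3]-P[1]-P[2]); x=(P[0]+P[1]-P[2]-P[3])
    print(z,P.mean(0).round(1),L.round(1),np.degrees(np.arctan2(y[1],y[0])).round(2)-90,np.degrees(np.arctan2(x[1],x[0])).round(2))
E
```

```text
60 [510.9  27.1] [149.8 114.5 149.2 114.5] 19.0 18.79
60 [510.5  27.6] [119.1  86.4 118.7  87.8] 19.319999999999993 18.81
70 [512.8  23.5] [145.4 111.1 144.8 111.1] 19.0 18.79
70 [512.4  24. ] [115.6  83.9 115.2  85.2] 19.319999999999993 18.81
80 [514.7  19.8] [141.  107.8 140.5 107.8] 19.0 18.79
80 [514.4  20.3] [112.1  81.4 111.8  82.6] 19.319999999999993 18.81
90 [516.6  16.2] [136.7 104.4 136.1 104.4] 19.0 18.79
90 [516.3  16.7] [108.7  78.8 108.3  80.1] 19.319999999999993 18.81
95 [517.6  14.4] [134.5 102.8 133.9 102.7] 19.0 18.79
95 [517.2  14.9] [106.9  77.6 106.5  78.8] 19.319999999999993 18.81
100 [518.6  12.6] [132.3 101.1 131.8 101.1] 19.0 18.79
100 [518.2  13. ] [105.2  76.3 104.8  77.5] 19.319999999999993 18.81
```

```bash
python3 -m jog '[[[0.005,0.035,-0.01],[0,0,-0.023],-1],[[0.01,0.07,-0.03],[0,0,-0.023],-1],[[0.015,0.105,-0.05],[0,0,-0.023],-1],[[0.018,0.13,-0.07],[0,0,-0.023],-1],[[0.018,0.141,-0.09],[0,0,-0.023],-1]]'; python3 -m jog '[[[0,0,-0.01],[0,0,0],-1],[[0,0,-0.01],[0,0,0],-1],[[0,0,-0.01],[0,0,0],-1]]' ; python3 - <<'E'
from h import *
print(r.sense()["tool_pos"],r.sense()["qd"].round(1),need(109))
m=vision.camera_model("wrist"); im=vision.snapshot("wrist")[:,:,::-1]; cv2.imwrite("pics/w4.png",im)
import pickle; pickle.dump(m,open("pics/w4.pkl","wb"))
im=vision.snapshot("scene")[:,:,::-1][140:260,150:350]; cv2.imwrite("pics/s4.png",cv2.resize(im,None,fx=4,fy=4,interpolation=cv2.INTER_CUBIC))
E
```

```text
time: 4.55
tool_pos: [518.0, 17.1, 175.4]
tcp_rot: [-137.2, 89.9, 151.9]
ft_force: [-0.1, -0.3, -2.1]
finger_gap: 10.9
time: 4.8
tool_pos: [517.7, 13.8, 166.8]
tcp_rot: [-102.6, 89.8, -173.6]
ft_force: [0.3, 0.1, -0.4]
finger_gap: 10.7
[517.6809788  13.7999741 166.7929346] [-0.6 -1.5 -2.   0.1  0.2  0.2] (np.float64(-71.03958926950354), np.float64(0.03958926950355135), array([ 0.00030375, -0.00271841,  0.00069017]))
```

View pics/w4.png

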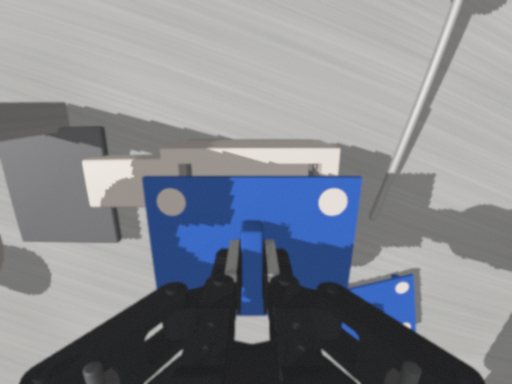

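View pics/s4.png

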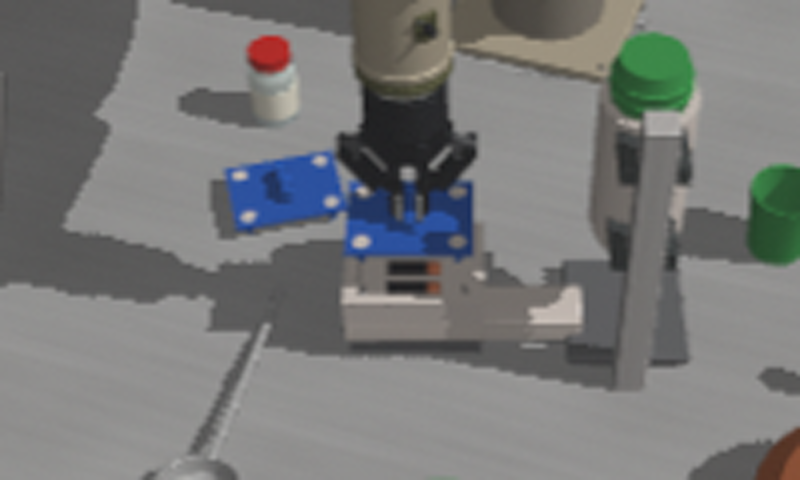

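```bash
python3 - <<'E'
from h import *
import pickle
m=pickle.load(open("pics/w4.pkl","rb"));im=cv2.imread("pics/w4.png")
b,uv,a=marks(im,m,155,np.array([520,15]));print(uv.round(1).tolist(),a)
P=onz(m,uv,155)[:,:2];print(P.round(1))
c,s=np.cos(np.radians(19)),np.sin(np.radians(19));R=np.array([[c,-s],[s,c]])
print("tool-frame",(np.array(P)-[517.7,13.8])@R)
z=cv2.resize(im[130:190,140:360],None,fx=3.6,fy=3.6,interpolation=cv2.INTER_CUBIC);cv2.imwrite("pics/w4z.png",z)
E
```

```text
[[375.3, 261.2], [170.7, 201.6], [332.5, 201.5], [384.6, 236.9], [231.6, 242.4], [270.2, 274.5], [401.6, 287.1], [406.9, 324.5]] [np.int32(1846), np.int32(698), np.int32(688), np.int32(50), np.int32(20), np.int32(19), np.int32(152), np.int32(41)]
[[ 535.   -58.6]
 [ 532.2   67.3]
 [ 561.5  -17.8]
 [ 551.5  -56.3]
 [ 519.3   27.6]
 [ 506.1   -1.3]
 [ 523.5  -84. ]
 [ 497.8 -103.2]]
tool-frame [[  -7.19542407  -74.1099903 ]
 [  31.14654589   45.86646882]
 [  31.15992256  -44.14789171]
 [   9.0905299   -77.27358893]
 [   5.96081372   12.51883091]
 [ -15.91146535  -10.45862265]
 [ -26.40207869  -94.35017926]
 [ -56.93593207 -104.13050495]]
```

View pics/w4z.png

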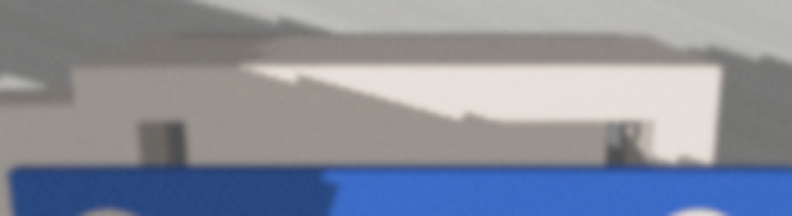

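```bash
python3 - <<'E'
from h import *
import pickle
m=pickle.load(open("pics/w4.pkl","rb"))
c,s=np.cos(np.radians(19)),np.sin(np.radians(19));R=np.array([[c,-s],[s,c]])
for z in (88,91,94):
  P=onz(m,[(160.4,147.9),(340.2,147.9)],z)[:,:2]; d=P[0]-P[1]
  print(z,P.round(1),np.linalg.norm(d),np.degrees(np.arctan2(d[1],d[0]))-90,P.mean(0)-R@[52,0])
E
```

```text
88 [[543.3  97.4]
 [588.  -32.6]] 137.45258132915123 18.95733620294402 [516.48285125  15.4543591 ]
91 [[544.   96.6]
 [588.1 -31.6]] 135.52018166279723 18.957336202944035 [516.8915144   15.57442324]
94 [[544.8  95.8]
 [588.2 -30.5]] 133.58778199644323 18.957336202944006 [517.30017756  15.69448738]
```

```bash
python3 -m jog '[[[0,0.001,-0.02],[0,0,0],-1],[[0,0.001,-0.035],[0,0,0],-1],[[0,0.001,-0.044],[0,0,0],-1],[[0,0.001,-0.044],[0,0,0],-1],[[0,0.001,-0.044],[0,0,0],-1]]'; python3 -m jog '[[[0,0,-0.002],[0,0,0],-1],[[0,0,-0.004],[0,0,0],-1],[[0,0,-0.004],[0,0,0],-1]]'
```

```text
time: 5.32
tool_pos: [518.5, 15.3, 124.4]
tcp_rot: [49.4, 90.0, -21.6]
ft_force: [0.2, 0.1, -0.2]
finger_gap: 10.5
time: 5.57
tool_pos: [518.7, 15.8, 120.4]
tcp_rot: [67.1, 89.9, -3.9]
ft_force: [-0.4, -0.8, -1.0]
finger_gap: 10.8
```

```bash
python3 -m jog '[[[0,-0.0005,-0.002],[0,0,0],-1],[[0,-0.0005,-0.003],[0,0,0],-1],[[0,-0.0005,-0.003],[0,0,0],-1]]'; python3 -m jog '[[[0,0,-0.0015],[0,0,0],-1],[[0,0,-0.003],[0,0,0],-1],[[0,0,-0.003],[0,0,0],-1]]'; python3 - <<'E'
from h import *
im=vision.snapshot("scene")[:,:,::-1][140:260,150:350]; cv2.imwrite("pics/s5.png",cv2.resize(im,None,fx=4,fy=4,interpolation=cv2.INTER_CUBIC))
E
```

```text
time: 5.82
tool_pos: [518.1, 15.4, 116.7]
tcp_rot: [-108.9, 90.0, -179.9]
ft_force: [1.0, -0.3, -1.3]
finger_gap: 10.8
time: 6.07
tool_pos: [518.0, 15.5, 113.5]
tcp_rot: [-125.7, 90.0, 163.4]
ft_force: [-0.6, 0.8, -0.7]
finger_gap: 10.7
```

View pics/s5.png

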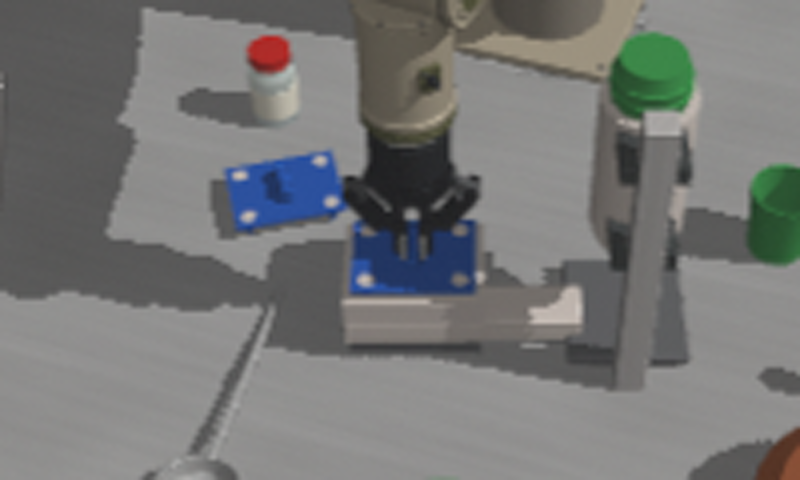

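The cover is entering the box, aligned, with no contact force yet (s5: cover at (412,258) inside the box outline). I'll continue in small steps.

```bash
python3 -m jog '[[[0,0,-0.001],[0,0,0],-1],[[0,0,-0.002],[0,0,0],-1],[[0,0,-0.002],[0,0,0],-1]]'; python3 -m jog '[[[0,0,-0.001],[0,0,0],-1],[[0,0,-0.002],[0,0,0],-1],[[0,0,-0.002],[0,0,0],-1]]'
```

```text
time: 6.37
tool_pos: [518.2, 15.5, 111.7]
tcp_rot: [-156.4, 90.0, 132.6]
ft_force: [-0.1, 0.8, 0.2]
finger_gap: 11.0
time: 6.62
tool_pos: [518.2, 15.5, 109.7]
tcp_rot: [-179.5, 90.0, 109.5]
ft_force: [0.3, 0.9, 0.0]
finger_gap: 10.7
```

```bash
python3 -m jog '[[[0,0,-0.001],[0,0,0],-1],[[0,0,-0.002],[0,0,0],-1],[[0,0,-0.002],[0,0,0],-1]]'; python3 -m jog '[[[0,0,-0.001],[0,0,0],-1],[[0,0,-0.002],[0,0,0],-1],[[0,0,-0.002],[0,0,0],-1]]';python3 - <<'E'
from h import *
print(r.sense()["ft_force"])
m=vision.camera_model("wrist"); im=vision.snapshot("wrist")[:,:,::-1]; cv2.imwrite("pics/w6.png",im)
E
```

```text
time: 6.87
tool_pos: [518.2, 15.5, 107.7]
tcp_rot: [173.3, 90.0, 102.3]
ft_force: [-0.1, 1.4, 1.4]
finger_gap: 10.7
time: 7.12
tool_pos: [518.3, 15.6, 106.1]
tcp_rot: [125.9, 90.0, 54.9]
ft_force: [-1.3, 2.6, 4.6]
finger_gap: 11.0
[-1.274657    2.62894161  4.63041019]
```

View pics/w6.png

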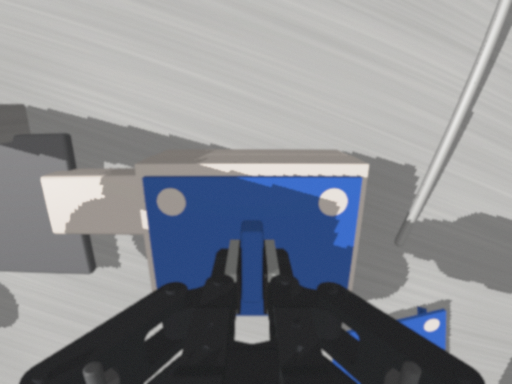

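```bash
python3 -m jog '[[[0,0,0.002],[0,0,0],-1],[[0,0,0.002],[0,0,0],-0.3],[[0,0,0.002],[0,0,0],-0.3],[[0,0,0.002],[0,0,0],-0.3]]'; python3 -m jog '[[[0,0,0.03],[0,0,0],-0.3],[[0,0,0.06],[0,0,0],-0.3],[[-0.035,-0.01,0.08],[0,0,0],-1],[[-0.07,-0.02,0.08],[0,0,0],-1],[[-0.07,-0.02,0.08],[0,0,0],-1]]'; python3 - <<'E'
from h import *
print(r.sense()["ft_force"],r.sense()["tool_pos"],need(109))
m=vision.camera_model("wrist"); im=vision.snapshot("wrist")[:,:,::-1]; cv2.imwrite("pics/w7.png",im)
import pickle; pickle.dump(m,open("pics/w7.pkl","wb"))
im=vision.snapshot("scene")[:,:,::-1][140:260,150:350]; cv2.imwrite("pics/s7.png",cv2.resize(im,None,fx=4,fy=4,interpolation=cv2.INTER_CUBIC))
E
```

```text
time: 7.5
tool_pos: [518.2, 15.1, 107.7]
tcp_rot: [-29.3, 90.0, -100.3]
ft_force: [0.2, 0.1, -0.2]
finger_gap: 29.9
time: 7.92
tool_pos: [443.6, -5.5, 187.4]
tcp_rot: [-91.5, 89.8, -162.5]
ft_force: [-0.5, -0.1, -1.5]
finger_gap: 0.2
[-0.52489675 -0.08578423 -1.47283387] [443.59304229  -5.53715758 187.35662291] (np.float64(-71.0111386095097), np.float64(0.01113860950971457), array([ 0.00089843, -0.00285337,  0.00019429]))
```

View pics/w7.png

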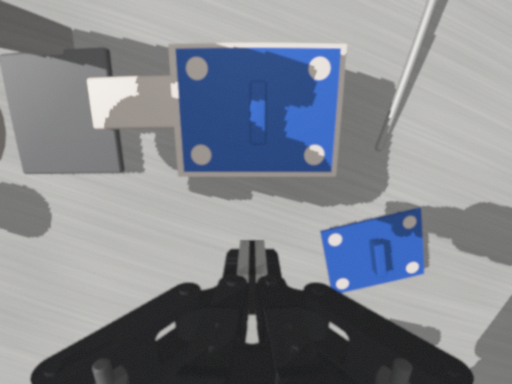

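View pics/s7.png

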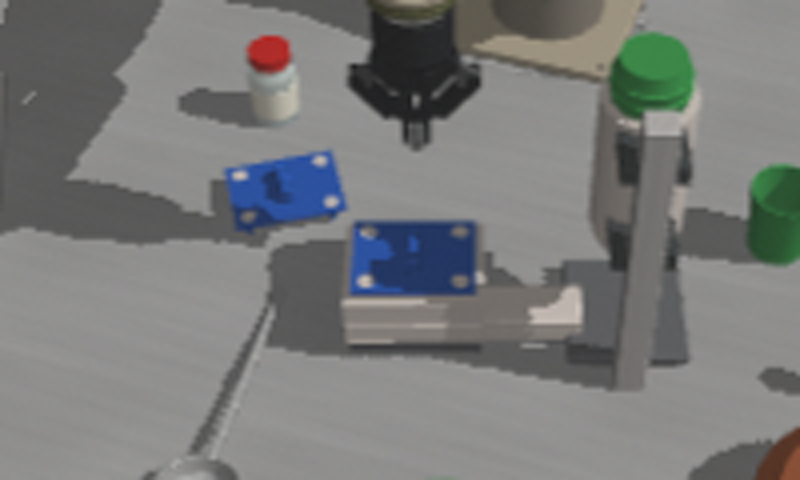

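```bash
cat > mm.py <<'E'
from h import *
import pickle,sys
n=sys.argv[1]
m=pickle.load(open(f"pics/{n}.pkl","rb"));im=cv2.imread(f"pics/{n}.png")
h=cv2.cvtColor(im,cv2.COLOR_BGR2HSV)
b,uv,a=marks(im,m,100,np.array([517,15]))
k=[i for i in range(len(a)) if 200<a[i]<900]
print(uv[k].round(1).tolist(),[a[i] for i in k])
c,s=np.cos(np.radians(19)),np.sin(np.radians(19));R=np.array([[c,-s],[s,c]])
for z in (93,95,97,99,101,103):
  P=onz(m,uv[k],z)[:,:2]; B=(P-[516.8,15.6])@R
  print(z,P.round(1).tolist(),"mean",P.mean(0).round(1),"box",B.round(1).tolist(),np.linalg.norm(P[0]-P[1]).round(2),np.linalg.norm(P[2]-P[3]).round(2))
E
python3 mm.py w7
```

```text
[[196.3, 67.9], [319.0, 67.9], [200.7, 154.3], [313.7, 154.5]] [np.int32(469), np.int32(465), np.int32(378), np.int32(374)]
93 [[533.4, 70.7], [563.7, -17.3], [471.0, 49.2], [501.1, -38.8]] mean [517.3  15.9] box [[33.6, 46.7], [33.7, -46.4], [-32.4, 46.7], [-32.5, -46.3]] 93.02 93.0
95 [[533.3, 70.2], [563.4, -16.9], [471.4, 48.9], [501.3, -38.3]] mean [517.3  16. ] box [[33.3, 46.3], [33.4, -45.9], [-32.1, 46.3], [-32.2, -45.9]] 92.21 92.19
97 [[533.1, 69.8], [563.0, -16.6], [471.8, 48.7], [501.5, -37.8]] mean [517.4  16. ] box [[33.1, 45.9], [33.2, -45.5], [-31.7, 45.9], [-31.9, -45.5]] 91.39 91.37
99 [[533.0, 69.4], [562.6, -16.3], [472.3, 48.4], [501.6, -37.2]] mean [517.4  16.1] box [[32.9, 45.6], [32.9, -45.0], [-31.4, 45.6], [-31.5, -45.0]] 90.58 90.56
101 [[532.9, 68.9], [562.2, -15.9], [472.7, 48.2], [501.8, -36.7]] mean [517.4  16.1] box [[32.6, 45.2], [32.7, -44.6], [-31.1, 45.2], [-31.2, -44.6]] 89.77 89.75
103 [[532.8, 68.5], [561.9, -15.6], [473.1, 48.0], [502.0, -36.2]] mean [517.4  16.2] box [[32.4, 44.8], [32.4, -44.1], [-30.7, 44.8], [-30.9, -44.1]] 88.96 88.94
```

```bash
python3 -m jog '[[[0.04,-0.004,0],[0,0,0],-1],[[0.08,-0.008,-0.01],[0,0,0],-1],[[0.119,-0.0105,-0.04],[0,0,0],-1],[[0.119,-0.0105,-0.065],[0,0,0],-1],[[0.119,-0.0105,-0.065],[0,0,0],-1]]' 60; python3 -m jog '[[[0,0,0],[0,0,0],-1],[[0,0,0],[0,0,0],-1]]'; python3 - <<'E'
from h import *
s=r.sense();print(s["ft_force"],s["tool_pos"],s["qd"].round(1))
im=vision.snapshot("wrist")[:,:,::-1]; cv2.imwrite("pics/w8.png",im)
E
```

```text
time: 8.43
tool_pos: [565.7, -14.8, 115.4]
tcp_rot: [-115.5, 89.5, 173.5]
ft_force: [-1.9, -0.5, -1.0]
finger_gap: -0.2
time: 8.6
tool_pos: [567.4, -15.0, 123.4]
tcp_rot: [-109.5, 90.0, 179.6]
ft_force: [0.2, -0.6, 0.4]
finger_gap: 0.2
[ 0.23189322 -0.57931048  0.4262031 ] [567.43543555 -14.98450958 123.41069577] [-0.1 -2.5 -0.5 -0.  -0.1 -0.1]
```

View pics/w8.png

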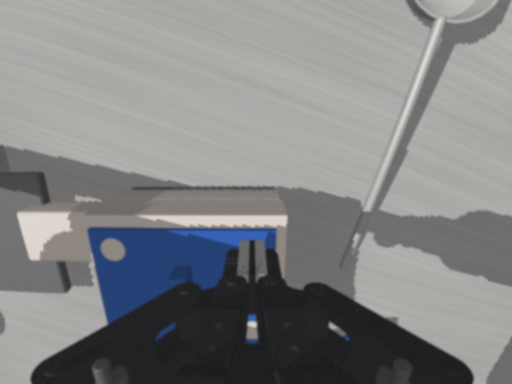

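```bash
python3 -m jog '[[[-0.005,-0.001,0],[0,0,0],-1],[[-0.005,-0.001,-0.006],[0,0,0],-1],[[-0.005,-0.001,-0.010],[0,0,0],-1],[[-0.005,-0.001,-0.010],[0,0,0],-1]]'; python3 -m jog '[[[0,0,-0.002],[0,0,0],-1],[[0,0,-0.004],[0,0,0],-1],[[0,0,-0.004],[0,0,0],-1]]';
```

```text
time: 8.98
tool_pos: [561.6, -16.1, 112.5]
tcp_rot: [-111.4, 90.0, 177.6]
ft_force: [-0.3, -0.1, -0.2]
finger_gap: 0.1
time: 9.23
tool_pos: [562.0, -16.1, 108.4]
tcp_rot: [-117.5, 90.0, 171.5]
ft_force: [-0.2, 0.3, -0.2]
finger_gap: -0.1
```

```bash
python3 -m jog '[[[0,0,-0.001],[0,0,0],-1],[[0,0,-0.002],[0,0,0],-1]]'; python3 -m jog '[[[0,0,-0.001],[0,0,0],-1],[[0,0,-0.002],[0,0,0],-1]]'
```

```text
time: 9.4
tool_pos: [562.4, -16.1, 106.9]
tcp_rot: [77.4, 90.0, 6.4]
ft_force: [-0.2, -0.5, 0.4]
finger_gap: -0.0
time: 9.57
tool_pos: [562.4, -16.1, 104.9]
tcp_rot: [79.8, 90.0, 8.8]
ft_force: [-0.7, -0.0, 1.3]
finger_gap: -0.1
```

```bash
for i in 1 2; do python3 -m jog '[[[0,0,-0.001],[0,0,0],-1],[[0,0,-0.002],[0,0,0],-1]]'; done
```

```text
time: 9.73
tool_pos: [562.4, -16.0, 102.9]
tcp_rot: [95.8, 90.0, 24.8]
ft_force: [-1.0, 1.1, 1.5]
finger_gap: 0.4
time: 9.9
tool_pos: [562.4, -15.7, 101.2]
tcp_rot: [128.2, 90.0, 57.2]
ft_force: [-1.8, 3.6, 7.7]
finger_gap: 0.1
```

```bash
python3 -m jog '[[[0,0,-0.0005],[0,0,0],-1],[[0,0,-0.001],[0,0,0],-1]]'
```

```text
time: 10.07
tool_pos: [562.6, -15.5, 100.6]
tcp_rot: [126.9, 89.9, 55.9]
ft_force: [-2.9, 4.5, 9.1]
finger_gap: -0.2
```

```bash
python3 -m jog '[[[0,0,-0.0005],[0,0,0],-1],[[0,0,-0.001],[0,0,0],-1]]'
```

```text
time: 10.23
tool_pos: [562.7, -15.7, 99.5]
tcp_rot: [91.8, 89.9, 20.8]
ft_force: [0.7, -0.1, 0.2]
finger_gap: -0.2
```

```bash
python3 -m jog '[[[0,0,-0.0005],[0,0,0],-1],[[0,0,-0.001],[0,0,0],-1]]'
```

```text
time: 10.4
tool_pos: [562.4, -16.3, 97.8]
tcp_rot: [33.5, 90.0, -37.5]
ft_force: [1.2, 0.9, 1.1]
finger_gap: -0.2
```

```bash
python3 -m jog '[[[0,0,-0.0005],[0,0,0],-1],[[0,0,-0.001],[0,0,0],-1]]'; python3 - <<'E'
from h import *
im=vision.snapshot("wrist")[:,:,::-1]; cv2.imwrite("pics/w9.png",im)
im=vision.snapshot("scene")[:,:,::-1][140:260,150:350]; cv2.imwrite("pics/s9.png",cv2.resize(im,None,fx=4,fy=4,interpolation=cv2.INTER_CUBIC))
E
```

```text
time: 10.57
tool_pos: [562.4, -16.3, 96.8]
tcp_rot: [43.4, 90.0, -27.6]
ft_force: [1.0, -0.6, 2.4]
finger_gap: 0.1
```

View pics/w9.png

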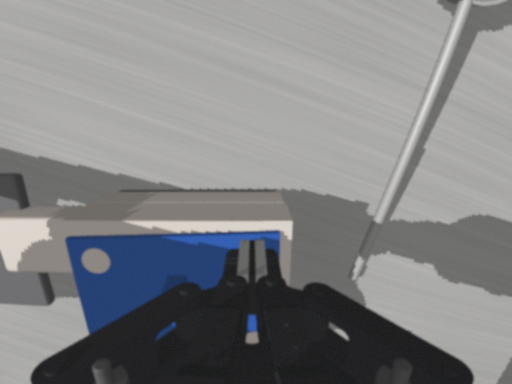

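View pics/s9.png

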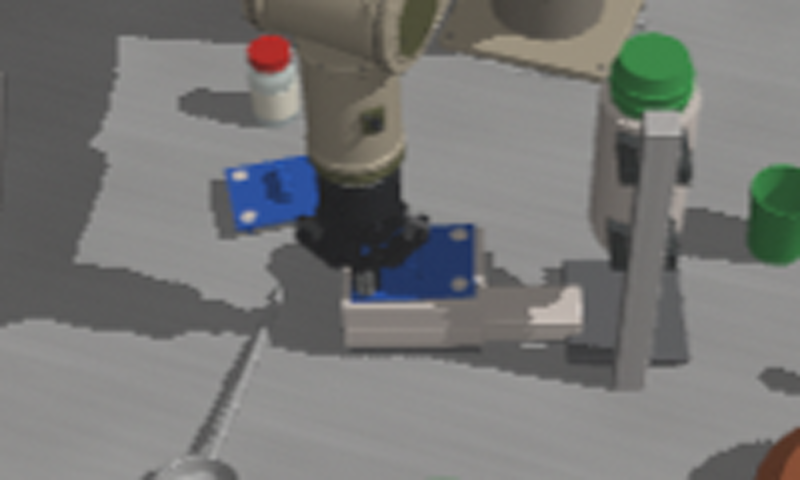

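```bash
python3 -m jog '[[[0,0,-0.0005],[0,0,0],-1],[[0,0,-0.001],[0,0,0],-1]]'
```

```text
time: 10.83
tool_pos: [562.3, -16.2, 95.9]
tcp_rot: [37.3, 90.0, -33.7]
ft_force: [2.0, -0.6, 3.5]
finger_gap: 0.0
```

```bash
python3 -m jog '[[[0,0,-0.0005],[0,0,0],-1],[[0,0,-0.001],[0,0,0],-1]]'
```

```text
time: 11.0
tool_pos: [562.5, -16.2, 95.6]
tcp_rot: [45.7, 90.0, -25.3]
ft_force: [-3.2, 0.0, 9.9]
finger_gap: -0.1
```

```bash
python3 -m jog '[[[0,0,-0.0005],[0,0,0],-1],[[0,0,-0.001],[0,0,0],-1]]'
```

```text
time: 11.17
tool_pos: [562.6, -16.2, 95.4]
tcp_rot: [48.3, 90.0, -22.7]
ft_force: [-5.6, -0.4, 16.5]
finger_gap: 0.4
```

```bash
python3 -m jog '[[[0,0,0.003],[0,0,0],-1],[[0,0,0.02],[0,0,0],-1],[[-0.03,0,0.05],[0,0,0],-1],[[-0.07,0.0,0.08],[0,0,0],-1],[[-0.105,0.008,0.09],[0,0,0],-1]]'; python3 -m jog '[[[0,0,0],[0,0,0],-1],[[0,0,0],[0,0,0],-1]]'; python3 - <<'E'
from h import *
s=r.sense();print(s["ft_force"],s["tool_pos"],s["qd"].round(1))
m=vision.camera_model("wrist"); im=vision.snapshot("wrist")[:,:,::-1]; cv2.imwrite("pics/w10.png",im)
import pickle; pickle.dump(m,open("pics/w10.pkl","wb"))
z=im[20:200,100:400]; cv2.imwrite("pics/w10z.png",cv2.resize(z,None,fx=2.6,fy=2.6,interpolation=cv2.INTER_CUBIC))
E
python3 mm.py w10
```

```text
time: 11.58
tool_pos: [461.1, -9.5, 184.4]
tcp_rot: [52.3, 89.9, -18.7]
ft_force: [0.3, 0.1, 2.4]
finger_gap: 0.1
time: 11.75
tool_pos: [460.3, -8.6, 183.9]
tcp_rot: [65.0, 89.8, -6.0]
ft_force: [0.0, -0.3, 0.2]
finger_gap: 0.0
[ 0.03655898 -0.28946646  0.18276303] [460.33877372  -8.57674584 183.88126387] [-0.2  5.4 -2.5 -0.1 -1.7 -0.1]
[[186.5, 90.6], [306.3, 91.0], [302.1, 173.0], [191.7, 175.0]] [np.int32(458), np.int32(416), np.int32(340), np.int32(370)]
93 [[532.6, 69.7], [562.0, -16.9], [501.4, -37.8], [470.0, 48.2]] mean [516.5  15.8] box [[32.5, 46.0], [32.2, -45.4], [-31.9, -45.4], [-33.6, 46.0]] 91.47 91.48
95 [[532.6, 69.3], [561.8, -16.6], [501.7, -37.3], [470.6, 47.9]] mean [516.7  15.8] box [[32.4, 45.6], [32.1, -45.1], [-31.5, -45.1], [-33.2, 45.6]] 90.66 90.67
97 [[532.6, 68.8], [561.6, -16.2], [502.0, -36.8], [471.2, 47.6]] mean [516.9  15.9] box [[32.3, 45.2], [32.0, -44.7], [-31.0, -44.7], [-32.7, 45.1]] 89.85 89.86
99 [[532.7, 68.4], [561.3, -15.9], [502.3, -36.3], [471.8, 47.4]] mean [517.   15.9] box [[32.2, 44.7], [31.8, -44.3], [-30.6, -44.3], [-32.2, 44.7]] 89.04 89.05
101 [[532.7, 67.9], [561.1, -15.6], [502.6, -35.8], [472.4, 47.1]] mean [517.2  15.9] box [[32.1, 44.3], [31.7, -43.9], [-30.1, -44.0], [-31.8, 44.3]] 88.24 88.24
103 [[532.7, 67.5], [560.9, -15.3], [503.0, -35.3], [473.0, 46.8]] mean [517.4  15.9] box [[32.0, 43.9], [31.6, -43.6], [-29.6, -43.6], [-31.3, 43.8]] 87.43 87.43
```

View pics/w10z.png

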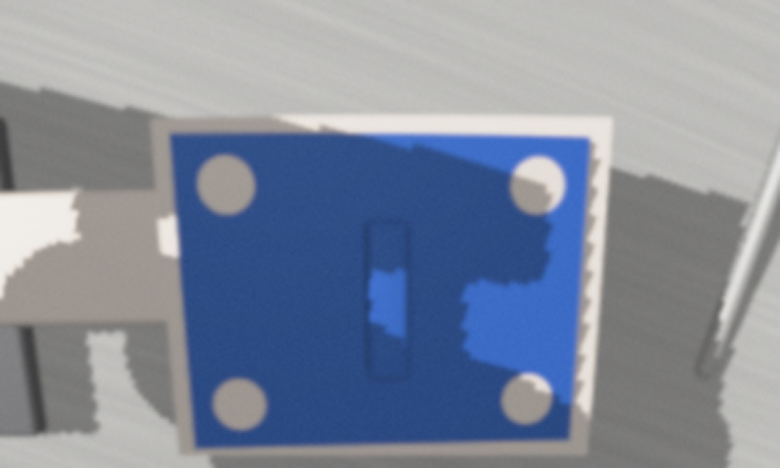

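```bash
python3 -m jog '[[[0.02,-0.014,0],[0,0,0],-1],[[0.0415,-0.0285,-0.03],[0,0,0],-1],[[0.0415,-0.0285,-0.06],[0,0,0],-1],[[0.0415,-0.0285,-0.068],[0,0,0],-1],[[0.0415,-0.0285,-0.068],[0,0,0],-1]]'; python3 -m jog '[[[0,0,0],[0,0,0],-1],[[0,0,0],[0,0,0],-1]]'
```

```text
time: 12.22
tool_pos: [499.6, -36.9, 109.7]
tcp_rot: [-119.7, 89.4, 169.3]
ft_force: [-0.1, 1.1, -1.4]
finger_gap: -0.1
time: 12.38
tool_pos: [503.2, -37.2, 115.7]
tcp_rot: [65.0, 89.9, -5.9]
ft_force: [0.3, -0.4, 0.1]
finger_gap: -0.0
```

```bash
python3 -m jog '[[[-0.001,0,-0.004],[0,0,0],-1],[[-0.001,0,-0.008],[0,0,0],-1],[[-0.001,0,-0.01],[0,0,0],-1],[[-0.001,0,-0.01],[0,0,0],-1]]'; python3 -m jog '[[[0,0,-0.001],[0,0,0],-1],[[0,0,-0.003],[0,0,0],-1],[[0,0,-0.003],[0,0,0],-1]]'
```

```text
time: 12.72
tool_pos: [501.3, -37.2, 104.4]
tcp_rot: [91.5, 90.0, 20.5]
ft_force: [-0.7, 0.1, -0.4]
finger_gap: -0.0
time: 12.97
tool_pos: [501.4, -37.3, 101.3]
tcp_rot: [-115.9, 90.0, 173.1]
ft_force: [0.6, 0.3, -0.9]
finger_gap: -0.3
```

```bash
for i in 1 2; do python3 -m jog '[[[0,0,-0.001],[0,0,0],-1],[[0,0,-0.002],[0,0,0],-1]]'; done
```

```text
time: 13.13
tool_pos: [501.5, -37.3, 99.6]
tcp_rot: [70.2, 90.0, -0.8]
ft_force: [-0.5, -0.4, 0.8]
finger_gap: -0.0
time: 13.3
tool_pos: [501.6, -37.3, 97.5]
tcp_rot: [59.5, 90.0, -11.5]
ft_force: [-0.2, 1.1, 0.9]
finger_gap: -0.3
```

```bash
python3 -m jog '[[[0,0,-0.001],[0,0,0],-1],[[0,0,-0.002],[0,0,0],-1]]'; python3 -m jog '[[[0,0,-0.0005],[0,0,0],-1],[[0,0,-0.001],[0,0,0],-1]]'
```

```text
time: 13.47
tool_pos: [501.6, -37.3, 95.6]
tcp_rot: [66.7, 90.0, -4.3]
ft_force: [-2.1, 0.3, 9.3]
finger_gap: -0.3
time: 13.63
tool_pos: [502.1, -37.5, 95.5]
tcp_rot: [53.9, 89.9, -17.1]
ft_force: [-2.6, -0.2, 10.6]
finger_gap: 0.1
```

```bash
python3 -m jog '[[[0,0,-0.0005],[0,0,0],-1],[[0,0,-0.001],[0,0,0],-1]]'
```

```text
time: 13.8
tool_pos: [502.5, -37.7, 95.2]
tcp_rot: [52.8, 89.9, -18.2]
ft_force: [-5.4, 0.1, 17.8]
finger_gap: 0.1
```

```bash
python3 -m jog '[[[0,0,0.004],[0,0,0],-1],[[0,0,0.03],[0,0,0],-1],[[0.01,0.03,0.05],[0,0,0],-1],[[0.021,0.07,0.05],[0,0,0],-1],[[0.031,0.1065,0.03],[0,0,0],-1]]'; python3 -m jog '[[[0,0,0],[0,0,0],-1],[[0,0,-0.004],[0,0,0],-1],[[0,0,-0.006],[0,0,0],-1],[[0,0,-0.006],[0,0,0],-1]]'
```

```text
time: 14.22
tool_pos: [537.0, 69.4, 130.1]
tcp_rot: [74.2, 89.4, 3.0]
ft_force: [1.6, -0.5, -0.4]
finger_gap: 0.1
time: 14.55
tool_pos: [531.6, 67.3, 117.3]
tcp_rot: [-87.3, 89.9, -158.3]
ft_force: [-0.4, 0.7, 0.3]
finger_gap: 0.2
```

```bash
python3 -m jog '[[[0.001,0.0015,-0.004],[0,0,0],-1],[[0.001,0.0015,-0.007],[0,0,0],-1],[[0.001,0.0015,-0.009],[0,0,0],-1],[[0.001,0.0015,-0.009],[0,0,0],-1]]'; for i in 1 2; do python3 -m jog '[[[0,0,-0.001],[0,0,0],-1],[[0,0,-0.002],[0,0,0],-1]]'; done
```

```text
time: 14.88
tool_pos: [532.9, 69.2, 108.5]
tcp_rot: [-103.5, 90.0, -174.5]
ft_force: [-0.1, 0.0, -0.2]
finger_gap: 0.1
time: 15.05
tool_pos: [533.4, 69.5, 107.2]
tcp_rot: [69.8, 90.0, -1.3]
ft_force: [0.2, -0.1, -0.0]
finger_gap: 0.2
time: 15.22
tool_pos: [533.4, 69.6, 105.2]
tcp_rot: [54.1, 90.0, -16.9]
ft_force: [0.4, -0.3, 0.9]
finger_gap: 0.0
```

```bash
python3 -m jog '[[[0,0,-0.001],[0,0,0],-1],[[0,0,-0.0015],[0,0,0],-1]]'
```

```text
time: 15.38
tool_pos: [533.4, 69.6, 103.6]
tcp_rot: [47.9, 90.0, -23.1]
ft_force: [1.0, -0.6, 0.8]
finger_gap: -0.2
```

```bash
python3 -m jog '[[[0,0,-0.0005],[0,0,0],-1],[[0,0,-0.001],[0,0,0],-1]]'
```

```text
time: 15.55
tool_pos: [533.4, 69.6, 102.7]
tcp_rot: [49.8, 90.0, -21.2]
ft_force: [0.4, -1.4, 1.6]
finger_gap: -0.3
```

```bash
python3 -m jog '[[[0,0,-0.0005],[0,0,0],-1],[[0,0,-0.001],[0,0,0],-1]]'
```

```text
time: 15.72
tool_pos: [533.4, 69.7, 101.7]
tcp_rot: [57.0, 90.0, -14.0]
ft_force: [0.7, -1.7, 2.9]
finger_gap: -0.0
```

```bash
python3 -m jog '[[[0,0,-0.0005],[0,0,0],-1],[[0,0,-0.001],[0,0,0],-1]]'
```

```text
time: 15.88
tool_pos: [533.7, 69.6, 101.1]
tcp_rot: [62.6, 89.9, -8.4]
ft_force: [-0.8, -1.9, 7.0]
finger_gap: -0.3
```

```bash
python3 -m jog '[[[0,0,-0.0005],[0,0,0],-1],[[0,0,-0.001],[0,0,0],-1]]'
```

```text
time: 16.05
tool_pos: [533.9, 69.7, 100.6]
tcp_rot: [69.4, 89.9, -1.5]
ft_force: [-0.7, -1.3, 7.5]
finger_gap: -0.0
```

```bash
python3 -m jog '[[[0,0,-0.0005],[0,0,0],-1],[[0,0,-0.001],[0,0,0],-1]]'
```

```text
time: 16.22
tool_pos: [534.2, 69.7, 99.8]
tcp_rot: [72.3, 89.9, 1.3]
ft_force: [0.6, -1.9, 7.1]
finger_gap: 0.0
```

```bash
python3 -m jog '[[[0,0,-0.0005],[0,0,0],-1],[[0,0,-0.001],[0,0,0],-1]]'
```

```text
time: 16.38
tool_pos: [533.4, 69.9, 97.7]
tcp_rot: [102.1, 90.0, 31.1]
ft_force: [0.7, 0.1, 1.3]
finger_gap: -0.2
```

```bash
python3 -m jog '[[[0,0,-0.0005],[0,0,0],-1],[[0,0,-0.001],[0,0,0],-1]]'
```

```text
time: 16.55
tool_pos: [533.3, 69.9, 96.4]
tcp_rot: [123.5, 90.0, 52.5]
ft_force: [1.9, 0.5, 3.5]
finger_gap: -0.0
```

Clip c has snapped: the force fell from 7 to 1.3 N. Next I'll press it down to the hard stop.

```bash
python3 -m jog '[[[0,0,-0.0005],[0,0,0],-1],[[0,0,-0.001],[0,0,0],-1]]'
```

```text
time: 16.72
tool_pos: [533.4, 69.9, 96.0]
tcp_rot: [108.5, 90.0, 37.5]
ft_force: [-2.2, 0.0, 10.0]
finger_gap: -0.3
```

```bash
python3 -m jog '[[[0,0,-0.0005],[0,0,0],-1],[[0,0,-0.001],[0,0,0],-1]]'
```

```text
time: 16.88
tool_pos: [533.5, 69.9, 95.7]
tcp_rot: [101.6, 90.0, 30.6]
ft_force: [-4.0, 1.1, 16.0]
finger_gap: -0.2
```

```bash
python3 -m jog '[[[0,0,-0.0005],[0,0,0],-1],[[0,0,-0.001],[0,0,0],-1]]'
```

```text
time: 17.05
tool_pos: [533.6, 70.0, 95.5]
tcp_rot: [98.7, 90.0, 27.7]
ft_force: [-8.9, 0.4, 20.9]
finger_gap: 0.0
```

```bash
python3 -m jog '[[[0,0,0.004],[0,0,0],-1],[[-0.01,-0.004,0.03],[0,0,0],-1],[[-0.035,-0.012,0.03],[0,0,0],-1],[[-0.061,-0.0215,0.025],[0,0,0],-1],[[-0.061,-0.0215,0.02],[0,0,0],-1]]'; python3 -m jog '[[[0,0,0],[0,0,0],-1],[[0,0,0],[0,0,0],-1],[[0,0,0],[0,0,0],-1]]'
```

```text
time: 17.47
tool_pos: [467.5, 47.5, 111.8]
tcp_rot: [-104.1, 89.7, -175.1]
ft_force: [-1.1, 0.2, -0.6]
finger_gap: -0.2
time: 17.72
tool_pos: [472.9, 48.4, 113.8]
tcp_rot: [82.7, 90.0, 11.8]
ft_force: [0.9, 0.8, 0.1]
finger_gap: -0.2
```

```bash
python3 -m jog '[[[0,0,-0.003],[0,0,0],-1],[[0,0,-0.006],[0,0,0],-1],[[0,0,-0.007],[0,0,0],-1],[[0,0,-0.007],[0,0,0],-1]]'; for i in 1 2; do python3 -m jog '[[[0,0,-0.001],[0,0,0],-1],[[0,0,-0.002],[0,0,0],-1]]'; done
```

```text
time: 18.05
tool_pos: [472.1, 48.3, 106.0]
tcp_rot: [-112.5, 89.9, 176.6]
ft_force: [-0.6, 0.4, -0.2]
finger_gap: -0.0
time: 18.22
tool_pos: [472.3, 48.3, 104.5]
tcp_rot: [178.8, 90.0, 107.8]
ft_force: [-0.4, 1.3, -0.1]
finger_gap: 0.1
time: 18.38
tool_pos: [472.3, 48.3, 102.6]
tcp_rot: [82.6, 90.0, 11.7]
ft_force: [-0.3, 1.0, 1.6]
finger_gap: -0.3
```

```bash
python3 -m jog '[[[0,0,-0.0005],[0,0,0],-1],[[0,0,-0.001],[0,0,0],-1]]'
```

```text
time: 18.55
tool_pos: [472.3, 48.2, 101.6]
tcp_rot: [97.8, 90.0, 26.8]
ft_force: [-0.4, 0.5, 1.6]
finger_gap: -0.0
```

```bash
python3 -m jog '[[[0,0,-0.0005],[0,0,0],-1],[[0,0,-0.001],[0,0,0],-1]]'
```

```text
time: 18.72
tool_pos: [472.3, 48.2, 100.8]
tcp_rot: [81.7, 90.0, 10.7]
ft_force: [-2.1, 0.9, 4.9]
finger_gap: 0.2
```

```bash
python3 -m jog '[[[0,0,-0.0005],[0,0,0],-1],[[0,0,-0.001],[0,0,0],-1]]'
```

```text
time: 18.88
tool_pos: [472.2, 48.2, 100.0]
tcp_rot: [-22.7, 90.0, -93.7]
ft_force: [-1.7, 0.1, 3.6]
finger_gap: -0.1
```

```bash
python3 -m jog '[[[0,0,-0.0005],[0,0,0],-1],[[0,0,-0.001],[0,0,0],-1]]'
```

```text
time: 19.05
tool_pos: [472.2, 48.2, 98.4]
tcp_rot: [34.7, 90.0, -36.3]
ft_force: [-0.5, -0.7, -0.8]
finger_gap: -0.2
```

```bash
python3 -m jog '[[[0,0,-0.0005],[0,0,0],-1],[[0,0,-0.001],[0,0,0],-1]]'
```

```text
time: 19.22
tool_pos: [472.2, 48.2, 97.4]
tcp_rot: [-12.2, 90.0, -83.2]
ft_force: [0.7, 0.2, 1.2]
finger_gap: 0.1
```

```bash
python3 -m jog '[[[0,0,-0.0005],[0,0,0],-1],[[0,0,-0.001],[0,0,0],-1]]'
```

```text
time: 19.38
tool_pos: [472.2, 48.2, 96.5]
tcp_rot: [-0.9, 90.0, -71.9]
ft_force: [-0.1, -0.1, 1.5]
finger_gap: 0.3
```

```bash
python3 -m jog '[[[0,0,-0.0005],[0,0,0],-1],[[0,0,-0.001],[0,0,0],-1]]'
```

```text
time: 19.55
tool_pos: [472.2, 48.2, 95.5]
tcp_rot: [-61.0, 90.0, -132.0]
ft_force: [1.2, -0.1, 1.2]
finger_gap: -0.1
```

```bash
python3 -m jog '[[[0,0,-0.0005],[0,0,0],-1],[[0,0,-0.001],[0,0,0],-1]]'
```

```text
time: 19.72
tool_pos: [472.2, 48.2, 94.5]
tcp_rot: [-34.6, 90.0, -105.5]
ft_force: [-0.7, -0.7, 1.8]
finger_gap: 0.2
```

```bash
python3 -m jog '[[[0,0,-0.0005],[0,0,0],-1],[[0,0,-0.001],[0,0,0],-1]]'
```

```text
time: 19.88
tool_pos: [472.3, 48.2, 94.2]
tcp_rot: [-37.8, 90.0, -108.8]
ft_force: [-5.7, -0.5, 12.4]
finger_gap: 0.4
```

```bash
python3 -m jog '[[[0,0,-0.0005],[0,0,0],-1],[[0,0,-0.001],[0,0,0],-1]]'
```

```text
time: 20.05
tool_pos: [472.3, 48.2, 94.1]
tcp_rot: [-64.1, 90.0, -135.1]
ft_force: [-11.2, -0.2, 21.1]
finger_gap: 0.1
```

```bash
python3 -m jog '[[[0,0,-0.0005],[0,0,0],-1],[[0,0,-0.001],[0,0,0],-1]]'
```

```text
time: 20.22
tool_pos: [472.4, 48.2, 94.0]
tcp_rot: [-47.5, 90.0, -118.4]
ft_force: [-15.5, -1.4, 31.0]
finger_gap: 0.0
```

```bash
python3 -m jog '[[[0,0,0.005],[0,0,0],-1],[[0,0,0.03],[0,0,0],-1],[[-0.01,-0.015,0.06],[0,0,0],-1],[[-0.015,-0.055,0.09],[0,0,0],-1],[[-0.015,-0.055,0.09],[0,0,0],-1]]'; python3 -m jog '[[[0,0,0],[0,0,0],-1],[[0,0,0],[0,0,0],-1]]'; python3 - <<'E'
from h import *
s=r.sense();print(s["ft_force"],s["tool_pos"],s["qd"].round(1))
m=vision.camera_model("wrist"); im=vision.snapshot("wrist")[:,:,::-1]; cv2.imwrite("pics/w11.png",im)
import pickle; pickle.dump(m,open("pics/w11.pkl","wb"))
z=im[20:200,100:400]; cv2.imwrite("pics/w11z.png",cv2.resize(z,None,fx=2.6,fy=2.6,interpolation=cv2.INTER_CUBIC))
E
python3 mm.py w11
```

```text
time: 20.63
tool_pos: [459.0, -9.6, 186.3]
tcp_rot: [49.8, 89.6, -21.2]
ft_force: [1.0, -0.6, 0.3]
finger_gap: 0.5
time: 20.8
tool_pos: [457.3, -6.8, 181.2]
tcp_rot: [123.7, 90.0, 52.6]
ft_force: [-0.4, -0.4, -0.2]
finger_gap: -0.0
[-0.37341093 -0.35376299 -0.20073683] [457.27407735  -6.79940663 181.17230696] [ 1.3  1.4  1.3  0.2 -0.1  0.1]
[[190.0, 86.6], [309.6, 86.8], [194.7, 169.9], [304.9, 170.2]] [np.int32(437), np.int32(435), np.int32(355), np.int32(354)]
93 [[533.0, 69.0], [561.9, -16.0], [472.5, 48.4], [501.4, -36.6]] mean [517.2  16.2] box [[32.7, 45.2], [32.4, -44.5], [-31.2, 45.5], [-31.6, -44.3]] 89.77 89.79
95 [[533.0, 68.6], [561.6, -15.7], [473.0, 48.2], [501.7, -36.1]] mean [517.3  16.3] box [[32.5, 44.8], [32.2, -44.2], [-30.8, 45.1], [-31.1, -43.9]] 88.97 88.99
97 [[533.0, 68.1], [561.4, -15.3], [473.6, 47.9], [502.0, -35.6]] mean [517.5  16.3] box [[32.4, 44.4], [32.1, -43.8], [-30.4, 44.6], [-30.7, -43.5]] 88.16 88.18
99 [[533.0, 67.7], [561.1, -15.0], [474.1, 47.7], [502.2, -35.0]] mean [517.6  16.3] box [[32.3, 44.0], [32.0, -43.4], [-29.9, 44.2], [-30.3, -43.1]] 87.36 87.38
101 [[533.0, 67.3], [560.9, -14.7], [474.7, 47.4], [502.5, -34.5]] mean [517.8  16.4] box [[32.1, 43.6], [31.8, -43.0], [-29.5, 43.8], [-29.8, -42.8]] 86.55 86.57
103 [[533.0, 66.8], [560.6, -14.4], [475.2, 47.2], [502.8, -34.0]] mean [517.9  16.4] box [[32.0, 43.1], [31.7, -42.6], [-29.0, 43.4], [-29.4, -42.4]] 85.75 85.76
```

View pics/w11z.png

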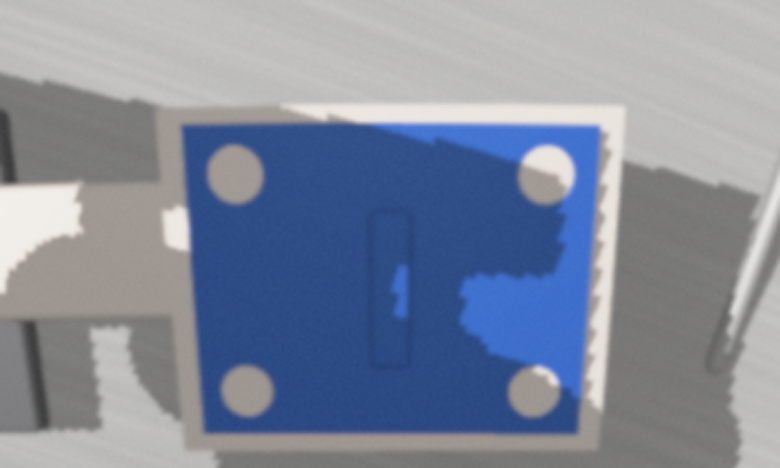

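All four marks now read level at z≈92.4, 8 mm below the laid height of 100.4. Corners a, b and c hit their stops about 1.5 mm higher than d did, so I'll gently re-press those three to confirm they're fully home.

```bash
python3 -m jog '[[[0.03,0.03,0],[0,0,0],-1],[[0.06,0.06,-0.01],[0,0,0],-1],[[0.076,0.076,-0.04],[0,0,0],-1],[[0.076,0.076,-0.07],[0,0,0],-1],[[0.076,0.076,-0.07],[0,0,0],-1]]'; python3 -m jog '[[[0,0,0],[0,0,0],-1],[[0,0,-0.004],[0,0,0],-1],[[0,0,-0.008],[0,0,0],-1],[[0,0,-0.01],[0,0,0],-1],[[0,0,-0.01],[0,0,0],-1]]'
```

```text
time: 21.27
tool_pos: [527.9, 71.4, 102.6]
tcp_rot: [-108.9, 89.2, -179.7]
ft_force: [-1.4, 0.4, -2.2]
finger_gap: -0.2
time: 21.68
tool_pos: [533.6, 68.9, 102.3]
tcp_rot: [75.1, 89.9, 4.1]
ft_force: [-0.2, -0.3, -0.1]
finger_gap: -0.1
```

```bash
for i in 1 2 ; do python3 -m jog '[[[0,0,-0.0015],[0,0,0],-1],[[0,0,-0.003],[0,0,0],-1]]'; done; python3 -m jog '[[[0,0,-0.0005],[0,0,0],-1],[[0,0,-0.001],[0,0,0],-1]]'
```

```text
time: 21.85
tool_pos: [533.8, 69.0, 99.4]
tcp_rot: [73.8, 89.9, 2.8]
ft_force: [-0.0, -0.3, -0.6]
finger_gap: 0.0
time: 22.02
tool_pos: [533.6, 69.1, 95.9]
tcp_rot: [67.9, 89.9, -3.1]
ft_force: [0.7, 0.5, 0.5]
finger_gap: 0.1
time: 22.18
tool_pos: [533.5, 69.1, 94.7]
tcp_rot: [57.2, 90.0, -13.7]
ft_force: [1.1, -0.6, 1.2]
finger_gap: -0.3
```

```bash
python3 -m jog '[[[0,0,-0.0005],[0,0,0],-1],[[0,0,-0.001],[0,0,0],-1]]'
```

```text
time: 22.35
tool_pos: [533.5, 69.1, 94.2]
tcp_rot: [52.4, 90.0, -18.6]
ft_force: [-3.5, -1.3, 10.3]
finger_gap: -0.1
```

```bash
python3 -m jog '[[[0,0,0.015],[0,0,0],-1],[[0.005,-0.01,0.04],[0,0,0],-1],[[0.017,-0.05,0.04],[0,0,0],-1],[[0.0285,-0.0855,0.035],[0,0,0],-1],[[0.0285,-0.0855,0.02],[0,0,0],-1]]'; python3 -m jog '[[[0,0,0],[0,0,0],-1],[[0,0,-0.004],[0,0,0],-1],[[0,0,-0.008],[0,0,0],-1],[[0,0,-0.012],[0,0,0],-1],[[0,0,-0.012],[0,0,0],-1]]'
```

```text
time: 22.77
tool_pos: [565.4, -21.9, 116.9]
tcp_rot: [46.1, 89.6, -25.0]
ft_force: [0.5, 0.3, 0.1]
finger_gap: -0.1
time: 23.18
tool_pos: [561.0, -15.2, 100.7]
tcp_rot: [-122.4, 89.9, 166.7]
ft_force: [-0.9, 0.4, 0.2]
finger_gap: 0.1
```

```bash
python3 -m jog '[[[0,0,-0.0015],[0,0,0],-1],[[0,0,-0.003],[0,0,0],-1]]';  python3 -m jog '[[[0,0,-0.001],[0,0,0],-1],[[0,0,-0.002],[0,0,0],-1]]'; python3 -m jog '[[[0,0,-0.0005],[0,0,0],-1],[[0,0,-0.001],[0,0,0],-1]]'
```

```text
time: 23.35
tool_pos: [561.9, -15.8, 98.9]
tcp_rot: [69.6, 90.0, -1.4]
ft_force: [0.0, -0.4, 0.1]
finger_gap: -0.0
time: 23.52
tool_pos: [561.9, -16.0, 96.8]
tcp_rot: [81.8, 90.0, 10.8]
ft_force: [-0.8, 0.7, 0.9]
finger_gap: -0.1
time: 23.68
tool_pos: [561.9, -16.2, 95.7]
tcp_rot: [87.1, 90.0, 16.1]
ft_force: [1.0, 0.9, 1.9]
finger_gap: -0.0
```

```bash
python3 -m jog '[[[0,0,-0.0005],[0,0,0],-1],[[0,0,-0.001],[0,0,0],-1]]'
```

```text
time: 23.85
tool_pos: [561.9, -16.2, 94.7]
tcp_rot: [84.8, 90.0, 13.8]
ft_force: [0.2, 1.8, 1.6]
finger_gap: -0.1
```

```bash
python3 -m jog '[[[0,0,-0.0005],[0,0,0],-1],[[0,0,-0.001],[0,0,0],-1]]'
```

```text
time: 24.02
tool_pos: [562.0, -16.3, 94.3]
tcp_rot: [74.0, 90.0, 3.0]
ft_force: [-4.3, 1.6, 10.8]
finger_gap: -0.4
```

```bash
python3 -m jog '[[[0,0,-0.0003],[0,0,0],-1],[[0,0,-0.0006],[0,0,0],-1]]'
```

```text
time: 24.18
tool_pos: [562.0, -16.3, 94.2]
tcp_rot: [70.0, 90.0, -1.0]
ft_force: [-6.5, 2.4, 14.0]
finger_gap: 0.3
```

a bottoms at 94.2, the same as c and d. Now b.

```bash
python3 -m jog '[[[0,0,0.005],[0,0,0],-1],[[-0.01,-0.004,0.03],[0,0,0],-1],[[-0.035,-0.012,0.03],[0,0,0],-1],[[-0.06,-0.021,0.025],[0,0,0],-1],[[-0.06,-0.021,0.02],[0,0,0],-1]]'; python3 -m jog '[[[0,0,0],[0,0,0],-1],[[0,0,-0.004],[0,0,0],-1],[[0,0,-0.008],[0,0,0],-1],[[0,0,-0.012],[0,0,0],-1],[[0,0,-0.012],[0,0,0],-1]]'
```

```text
time: 24.6
tool_pos: [498.0, -38.2, 112.0]
tcp_rot: [-99.2, 89.8, -170.2]
ft_force: [-1.6, 0.8, -0.6]
finger_gap: -0.3
time: 25.02
tool_pos: [501.7, -37.0, 99.9]
tcp_rot: [-120.1, 89.9, 169.0]
ft_force: [-0.3, -0.3, -0.3]
finger_gap: 0.2
```

```bash
python3 -m jog '[[[0,0,-0.0015],[0,0,0],-1],[[0,0,-0.003],[0,0,0],-1]]';  python3 -m jog '[[[0,0,-0.001],[0,0,0],-1],[[0,0,-0.002],[0,0,0],-1]]'; python3 -m jog '[[[0,0,-0.0005],[0,0,0],-1],[[0,0,-0.001],[0,0,0],-1]]'
```

```text
time: 25.18
tool_pos: [502.1, -37.2, 97.9]
tcp_rot: [65.0, 90.0, -6.0]
ft_force: [0.0, 0.0, 1.4]
finger_gap: 0.1
time: 25.35
tool_pos: [502.0, -37.2, 96.0]
tcp_rot: [81.5, 90.0, 10.5]
ft_force: [0.7, 1.4, 0.3]
finger_gap: -0.1
time: 25.52
tool_pos: [502.0, -37.2, 95.1]
tcp_rot: [77.9, 90.0, 6.9]
ft_force: [0.3, 0.1, 2.0]
finger_gap: 0.4
```

```bash
python3 -m jog '[[[0,0,-0.0005],[0,0,0],-1],[[0,0,-0.001],[0,0,0],-1]]'
```

```text
time: 25.68
tool_pos: [502.0, -37.3, 94.3]
tcp_rot: [71.8, 90.0, 0.9]
ft_force: [-1.7, 1.8, 8.5]
finger_gap: 0.1
```

```bash
python3 -m jog '[[[0,0,-0.0003],[0,0,0],-1],[[0,0,-0.0006],[0,0,0],-1]]'
```

```text
time: 25.85
tool_pos: [502.0, -37.3, 94.3]
tcp_rot: [68.4, 90.0, -2.6]
ft_force: [-3.3, 2.4, 11.2]
finger_gap: -0.0
```

All four corners bottom at 94.0–94.3 mm. Next I'll lift clear, take a last look and hand in.

```bash
python3 -m jog '[[[0,0,0.006],[0,0,0],-1],[[0,0,0.03],[0,0,0],-1],[[-0.02,0.01,0.06],[0,0,0],-1],[[-0.045,0.03,0.09],[0,0,0],-1],[[-0.045,0.03,0.09],[0,0,0],-1]]'; python3 -m jog '[[[0,0,0],[0,0,0],-1],[[0,0,0],[0,0,0],-1],[[0,0,0],[0,0,0],-1],[[0,0,0],[0,0,0],-1]]'; python3 - <<'E'
from h import *
s=r.sense();print(s["ft_force"],s["tool_pos"],s["qd"].round(1))
m=vision.camera_model("wrist"); im=vision.snapshot("wrist")[:,:,::-1]; cv2.imwrite("pics/w12.png",im)
import pickle; pickle.dump(m,open("pics/w12.pkl","wb"))
cv2.imwrite("pics/s12.png",vision.snapshot("scene")[:,:,::-1])
E
python3 mm.py w12|head -3
```

```text
time: 26.27
tool_pos: [457.0, -5.9, 189.4]
tcp_rot: [70.0, 89.6, -0.9]
ft_force: [0.2, -0.3, 0.5]
finger_gap: 0.3
time: 26.6
tool_pos: [456.1, -7.6, 181.7]
tcp_rot: [-113.1, 89.8, 175.9]
ft_force: [0.3, -0.5, -0.3]
finger_gap: -0.2
[ 0.33007293 -0.47528027 -0.26080984] [456.10211452  -7.5788316  181.66628259] [ 0.   0.2 -0.3  0.   0.1  0.1]
[[189.8, 84.5], [309.4, 84.9], [194.2, 167.8], [304.6, 168.4]] [np.int32(437), np.int32(435), np.int32(353), np.int32(350)]
93 [[532.8, 68.9], [561.7, -16.0], [472.4, 48.5], [501.2, -36.6]] mean [517.   16.2] box [[32.5, 45.2], [32.1, -44.5], [-31.3, 45.6], [-31.8, -44.3]] 89.68 89.86
95 [[532.8, 68.5], [561.4, -15.7], [472.9, 48.3], [501.5, -36.1]] mean [517.2  16.2] box [[32.4, 44.8], [32.0, -44.1], [-30.9, 45.2], [-31.3, -43.9]] 88.88 89.05
```

View pics/w12.png

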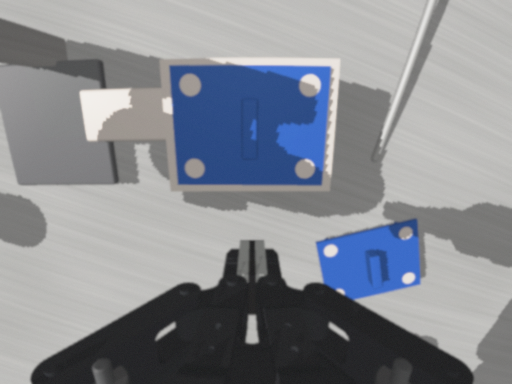

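View pics/s12.png

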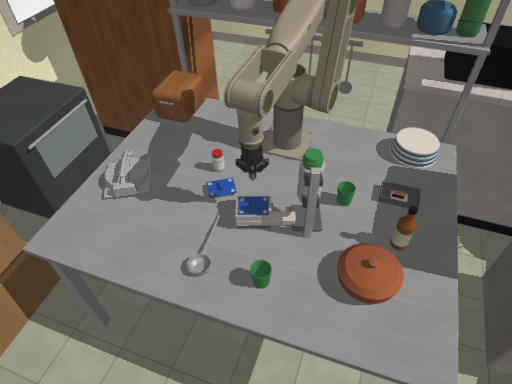

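The cover sits flush and centred in the box, with marks at (190,85), (309,85), (194,168) and (305,168). The gripper is clear and the bystanders haven't moved.

```bash
python3 -c "
from bench import order
print(order.hand_in())"
```

```text
the job is handed in; nothing more can be done
None
```

The battery cover is in the box, with all four corners pressed home, and I handed the job in at about 27 s. I took the cover farthest to the robot's right.

- **Pressing:** I pressed the corners one at a time with the shut fingertips, in the order a, b, c, d. I felt clips snap at a, c and d. Corner b gave no click of its own: the camera showed it had gone down with a, so pressing it only confirmed it was home.
- **Home check:** On the first press, a, b and c stopped about 1.5 mm higher than d. I pressed those three again gently, and all four corners then stopped at the same height (tool at 94.0–94.3 mm).
- **Final pictures:** The four marks lie level, about 8 mm below where the cover first rested, and the cover is centred within about 1 mm of the box. Absolute mark heights read about 92.5 mm against the 95 mm expected from the rim measurement. I put that down to camera scale error, because the drop and the level agree with fully home.
- **Force:** The hardest press was 31 N at the wrist, at d's hard stop. That was more than I intended, but under the roughly 35 N that cracks the box.
- **Surroundings:** In the last picture the gripper is clear of everything, and the warmer, ladle, cups and spice jar look unmoved.

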